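# Put the washed lids back on the canisters

### The job

The coffee counter is being closed: take the four washed lids from the draining tray and put each on the canister of its own size, sitting flat with its plug down in the mouth. Set them down gently, do not drop them, and leave the canisters, the mug and the glass standing where they are.

Things in the scene. Friction and masses are not known exactly. Their poses are not given: they have to be found in the camera images.
- lid_sweet_knob (a point): Smallest of 4 loose lids: white disc 65 mm wide, 6 thick, 60 g, pale wooden knob up, on a grey draining tray (floor 4 mm above counter, rim 14). Fits the smallest canister. Point: centre of the knob's head (30 mm wide, 26 high; grip here from above). Neck below: 16 wide, 10 high. Disc top 23 mm below the point; plug under the disc 46 mm wide (38 at its foot), 12 deep, foot 41 mm below the point. z up.
- jar_sweet_mouth (a point): Smallest of 4 loose open canisters: white ceramic, round, 62 mm wide, 70 high, mouth 52 wide, about 350 g, sugar lumps inside, on a dark wooden board 18 mm thick. Point: centre of the mouth at rim level, z up. Own lid fully on: disc rests on the rim, knob-head centre 29 mm above this point, plug has 3 mm play all round.
- lid_cream_knob (a point): Second smallest of 4 loose lids: white disc 81 mm wide, 6 thick, 80 g, pale wooden knob up, on a grey draining tray (floor 4 mm above counter, rim 14). Fits the second smallest canister. Point: centre of the knob's head (30 mm wide, 26 high; grip here from above). Neck below: 16 wide, 10 high. Disc top 23 mm below the point; plug under the disc 62 mm wide (54 at its foot), 12 deep, foot 41 mm below the point. z up.
- jar_cream_mouth (a point): Second smallest of 4 loose open canisters: white ceramic, round, 78 mm wide, 90 high, mouth 68 wide, about 600 g, small creamer portions inside, on a dark wooden board 18 mm thick. Point: centre of the mouth at rim level, z up. Own lid fully on: disc rests on the rim, knob-head centre 29 mm above this point, plug has 3 mm play all round.
- lid_tea_knob (a point): Second largest of 4 loose lids: white disc 97 mm wide, 6 thick, 110 g, pale wooden knob up, on a grey draining tray (floor 4 mm above counter, rim 14). Fits the second largest canister. Point: centre of the knob's head (30 mm wide, 26 high; grip here from above). Neck below: 16 wide, 10 high. Disc top 23 mm below the point; plug under the disc 78 mm wide (70 at its foot), 12 deep, foot 41 mm below the point. z up.
- jar_tea_mouth (a point): Second largest of 4 loose open canisters: white ceramic, round, 94 mm wide, 115 high, mouth 84 wide, about 900 g, tea bags in paper envelopes inside, on a dark wooden board 18 mm thick. Point: centre of the mouth at rim level, z up. Own lid fully on: disc rests on the rim, knob-head centre 29 mm above this point, plug has 3 mm play all round.
- lid_biscuit_knob (a point): Largest of 4 loose lids: white disc 113 mm wide, 6 thick, 150 g, pale wooden knob up, on a grey draining tray (floor 4 mm above counter, rim 14). Fits the largest canister. Point: centre of the knob's head (30 mm wide, 26 high; grip here from above). Neck below: 16 wide, 10 high. Disc top 23 mm below the point; plug under the disc 94 mm wide (86 at its foot), 12 deep, foot 41 mm below the point. z up.
- jar_biscuit_mouth (a point): Largest of 4 loose open canisters: white ceramic, round, 110 mm wide, 140 high, mouth 100 wide, about 1300 g, wrapped biscuits inside, on a dark wooden board 18 mm thick. Point: centre of the mouth at rim level, z up. Own lid fully on: disc rests on the rim, knob-head centre 29 mm above this point, plug has 3 mm play all round.
- mug_mid (a point): Bystander, not to be moved: white ceramic mug with a handle, 80 mm across, 90 mm high, open end up, on the counter just beyond the board and the tray. This point is on its axis, half-way up.
- tumbler_mid (a point): Bystander, not to be moved: clear drinking glass, 66 mm across, 120 mm high, open end up, on the counter just beyond the board and the tray. This point is on its axis, half-way up.

How it is judged:
At the end, for the whole second after the job is handed in: Each of the four lids is on the canister of its own size: knob within 6 mm of the canister's axis, knob centre 25.5 to 32.5 mm above the rim, lid within 0.06 rad of level, canisters upright (0.05 rad), all at rest; canisters, mug and glass less than 30 mm from where they started (horizontal distance between lid_sweet_knob and jar_sweet_mouth below 0.006 m and z of lid_sweet_knob in the frame of jar_sweet_mouth between 0.0255 and 0.0325 m and angle between each of lid_sweet_knob, lid_cream_knob, lid_tea_knob, lid_biscuit_knob's own z axis and vertical below 0.06 rad and angle between each of jar_sweet_mouth, jar_cream_mouth, jar_tea_mouth, jar_biscuit_mouth's own z axis and vertical below 0.05 rad and distance of each of jar_sweet_mouth, jar_cream_mouth, jar_tea_mouth, jar_biscuit_mouth, mug_mid, tumbler_mid from where it was at the start of the episode below 0.03 m and linear speed of each of lid_sweet, jar_sweet, lid_cream, jar_cream, lid_tea, jar_tea, lid_biscuit, jar_biscuit below 0.01 m/s and horizontal distance between lid_cream_knob and jar_cream_mouth below 0.006 m and z of lid_cream_knob in the frame of jar_cream_mouth between 0.0255 and 0.0325 m and horizontal distance between lid_tea_knob and jar_tea_mouth below 0.006 m and z of lid_tea_knob in the frame of jar_tea_mouth between 0.0255 and 0.0325 m and horizontal distance between lid_biscuit_knob and jar_biscuit_mouth below 0.006 m and z of lid_biscuit_knob in the frame of jar_biscuit_mouth between 0.0255 and 0.0325 m); the robot touches nothing.
It fails at once if a lid is let fall (faster than 0.55 m/s, a free fall of some 15 mm, with no finger on it) ((linear speed of lid_sweet above 0.55 m/s and contact force between lid_sweet and the fingers below 0.1 N) or (linear speed of lid_cream above 0.55 m/s and contact force between lid_cream and the fingers below 0.1 N) or (linear speed of lid_tea above 0.55 m/s and contact force between lid_tea and the fingers below 0.1 N) or (linear speed of lid_biscuit above 0.55 m/s and contact force between lid_biscuit and the fingers below 0.1 N)).
It fails at once if a lid is banged or pressed hard onto a canister (more than 60 N between them) (contact force between any of lid_sweet, lid_cream, lid_tea, lid_biscuit and jar_sweet above 60 N or contact force between any of lid_sweet, lid_cream, lid_tea, lid_biscuit and jar_cream above 60 N or contact force between any of lid_sweet, lid_cream, lid_tea, lid_biscuit and jar_tea above 60 N or contact force between any of lid_sweet, lid_cream, lid_tea, lid_biscuit and jar_biscuit above 60 N).
It fails at once if a canister is shifted by more than 30 mm or tipped (distance of any of jar_sweet_mouth, jar_cream_mouth, jar_tea_mouth, jar_biscuit_mouth from where it was at the start of the episode above 0.03 m or angle between any of jar_sweet_mouth, jar_cream_mouth, jar_tea_mouth, jar_biscuit_mouth's own z axis and vertical above 0.35 rad).
It fails at once if the mug or the glass is moved by more than 30 mm (distance of any of mug_mid, tumbler_mid from where it was at the start of the episode above 0.03 m).
It also fails if it takes over 109 s, if anything falls off the work surface, if the arm or the gripper's body presses on something with over 40 N, if the wrist force passes 120 N, or if a joint passes its speed limit or range.

### The arm

A 6-joint arm with a two-finger parallel gripper is mounted at the origin on the work surface. World frame = base frame: x ahead of the robot, y to its left, z up, the work surface at z = 0. Lengths are in m, angles in rad, forces in N, time in s.
With the tool pointing down it reaches from about 0.325 to 0.875 m from the base axis. Payload 4.4 kg.
Tool frame: the origin (TCP) lies midway between the tips of the shut fingers; the grasp point (between the pads) lies 19 mm behind it; z points along the fingers, y is the direction in which the jaws open and shut (so a half turn about z gives the same grasp; the last joint's range is limited). The gripper opens to 85 mm and grips with 20 to 120 N. Pads are 22 mm wide; open, the fingers measure 114 mm over their backs; the gripper's body (76 mm by 85 mm) begins 54 mm behind the grasp point. The pads swing forward as they close: fully open they stand 13 mm farther back than shut.
Start: joints at [-0.15, 0.207, 1.542, -0, 1.393, -0.15], TCP at [0.575, -0, 0.231] pointing down, gripper open.
Joint ranges: [-2.73, 2.73], [-0.86, 2.22], [0.23, 2.46], [-1.11, 4.25], [0.08, 2.63], [-2.82, 2.82]. Speed limits (rad/s): [2.79, 2.79, 3.14, 3.14, 3.14, 3.14].

### API

Orientations are given as a unit quaternion [x, y, z, w].
In Python, from workcell import telemetry, capture, camera_params, order gives the robot as it stands. The module is installed in compiled form; this text tells all that it offers.
- The arm moves only by the tool move_arm, never from a script. Its argument "plan" is a list of rows, each a list of 7 numbers: the turn, a rotation vector about the tool's x, y, z in rad, then the shift along the tool's x, y, z in cm, then the gripper's target within -1 to 1 (fully open at 1, half-way at 0, shut at -1). A call has 1 to 20 rows; each row shifts and turns the commanded pose from where the row before left it, along the tool's axes as they then stand; what a row does not reach is not made up. A row lasts 1/8 s, in which the tool goes at most 62.5 mm and 10.7 degrees, less where a joint would pass 70% of its speed; a pose out of reach is approached as far as the arm can. A call with a gripper value outside its range is refused whole. The fingers move at their own pace and stop on an object; the grip force is fixed at half the most. Time passes only in rows, so rows that do not move let the fingers close. It gives the time, the measured TCP pose, the force and the opening at its end, in the units of the state.
- telemetry.sense(): the state, without advancing time (a new reading comes with each control period).
- capture(name): name is "scene" or "side" or "wrist"; returns the picture (384x512x3 uint8, red, green, blue); there is no depth.
- camera_params(name): a dict with "intrinsics" (3x3 intrinsics, pixels), "k1" (the pictures are not rectified: a ray, as slopes to the right and down, at radius r is drawn at 1 + k1 r^2 times it, then the intrinsics apply), "R" (3x3) and "t" (3): a world point X has camera coordinates R X + t. Camera axes: x right, y down, z forward; pixel columns grow to the right and rows downward; lengths in m; the calibration is good to about 2 mm. A picture is of the moment at which its call begins: read the wrist's pose just before it. camera_params takes no time and is no camera call; for the wrist camera it gives the pose at the moment of the call.
- order.job_done(): hands the job in, once; it reports no verdict.
The state is a dict: "t": time; "joint_pos": joint angles; "qvel": joint speeds; "tau": joint torques, N m; "eef_pos": TCP position; "eef_rot": TCP orientation; "force": force on the tool from outside, world axes, zero at the start; "ft_torque": the same for the moment, N m; "gripper_width": finger opening in m.
Only numpy, scipy, OpenCV 4.12 (cv2) and the standard library are available. Lean on these libraries where they do the work, as an engineer would, in place of code of your own. Each camera call takes 0.05 s, during which the arm holds its last target.

## Working session

There is one attempt and no reset: what is moved stays moved. The work goes in short steps, Python scripts to look and compute and a tool call to move; the robot and the scene stay as the last step left them, time stands still between calls to the robot, and variables do not carry over. Pictures are saved under pics/ and viewed, and the job is handed in when it is done.

Besides the shell and the picture viewer there is one more tool, called after "Request:" by a JSON object that holds its "api" and its "payload", one argument or row to a line. move_arm: Moves the arm, as the interface text tells. Its arguments: {"type":"object","properties":{"plan":{"type":"array"}},"required":["plan"]}

```bash
mkdir -p pics; ls
python3 - <<'E'
from workcell import telemetry, capture, camera_params, order
import cv2
for n in ["scene","side","wrist"]:
    p=camera_params(n); im=capture(n); cv2.imwrite(f"pics/{n}0.png",im[:,:,::-1])
    print(n,p)
print(telemetry.sense())
E
```

```text
pics
scene {'intrinsics': array([[367.53747358,   0.        , 253.85833065],
       [  0.        , 367.53747358, 186.04287888],
       [  0.        ,   0.        ,   1.        ]]), 'k1': -0.0679832117138663, 'R': array([[ 0.62498869,  0.78059542, -0.00774127],
       [ 0.61673926, -0.49982699, -0.60811649],
       [-0.47856224,  0.37529158, -0.79381006]]), 't': array([-0.36964888, -0.30445937,  1.40133142])}
side {'intrinsics': array([[363.31386777,   0.        , 248.82933377],
       [  0.        , 363.31386777, 192.08939976],
       [  0.        ,   0.        ,   1.        ]]), 'k1': -0.026759557653978805, 'R': array([[ 0.88295037, -0.46913635,  0.01759937],
       [-0.20800522, -0.42453909, -0.8811926 ],
       [ 0.42087109,  0.77438857, -0.47242975]]), 't': array([-0.55238582,  0.24421809,  0.81751624])}
wrist {'intrinsics': array([[325.05523129,   0.        , 255.36955738],
       [  0.        , 325.05523129, 188.79017161],
       [  0.        ,   0.        ,   1.        ]]), 'k1': -0.08683513248960614, 'R': array([[ 9.99999155e-01, -8.62287191e-04, -9.73070800e-04],
       [-5.61601807e-04, -9.61480380e-01,  2.74872994e-01],
       [-1.17260795e-03, -2.74872215e-01, -9.61480052e-01]]), 't': array([-0.57425318, -0.03497199,  0.37813827])}
{'t': 0.15, 'joint_pos': array([-1.50515737e-01,  2.07278106e-01,  1.54261583e+00,  1.43426602e-05,
        1.39349262e+00, -1.50504341e-01]), 'qvel': array([ 0.00060159, -0.00229637, -0.00411146,  0.00017523, -0.00025851,
        0.0018667 ]), 'tau': array([ 5.23460058e-04, -3.83512866e+01, -2.92037880e+01, -1.78299792e-04,
        6.64118095e-03, -5.65601522e-05]), 'eef_pos': array([5.74421723e-01, 7.18516737e-05, 2.30366650e-01]), 'eef_rot': array([ 7.07111424e-01,  7.07101569e-01, -5.26288191e-04, -7.26355652e-04]), 'force': array([-0.88697599,  0.63155786, -0.31505715]), 'ft_torque': array([-0.03539997, -0.02363728,  0.00684435]), 'gripper_width': 0.08549613772931001}
```

View pics/scene0.png

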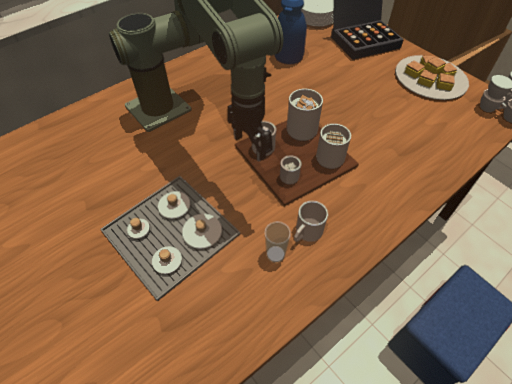

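View pics/side0.png

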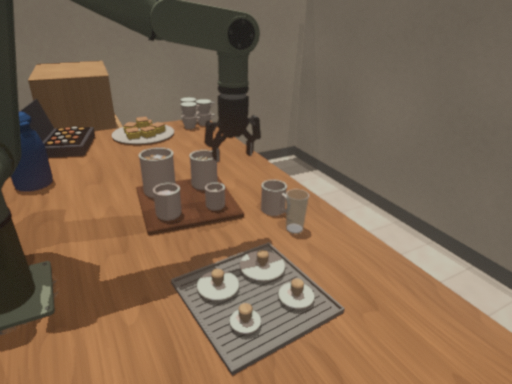

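View pics/wrist0.png

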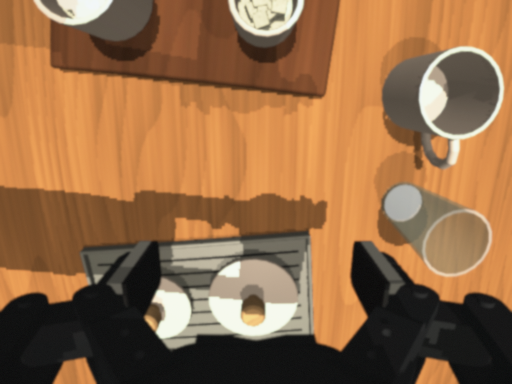

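Scene view: tray lids at about (172,202), (137,228), (201,229), (166,258); canisters at (305,100), (335,135), (290,163), (265,138, partly hidden by the arm); mug (311,222), glass (277,240). I'll make a rough fix, then look closer with the wrist camera.

```bash
cat > h.py <<'E'
import numpy as np, cv2
from workcell import telemetry, capture, camera_params
def ray(p,uv):
    d=np.array([p['k1'],0,0,0.])
    # drawn = u(1+k1 r^2): exactly the OpenCV model with k1 only
    n=cv2.undistortPointsIter(np.array(uv,float).reshape(-1,1,2),p['intrinsics'],d,None,None,(3,50,1e-10)).reshape(-1,2)
    D=np.c_[n,np.ones(len(n))]@p['R']
    return -p['R'].T@p['t'],D
def plane(p,uv,z):
    c,D=ray(p,uv); return c+D*((z-c[2])/D[:,2])[:,None]
def proj(p,X):
    r,_=cv2.Rodrigues(p['R']); return cv2.projectPoints(np.array(X,float).reshape(-1,1,3),r,p['t'],p['intrinsics'],np.array([p['k1'],0,0,0.]))[0].reshape(-1,2)
E
python3 - <<'E'
from h import *
p=camera_params('scene'); q=camera_params('side')
for n,uv,z in [('l1',(172,200),.045),('l2',(137,226),.045),('l3',(200,225),.045),('l4',(165,255),.045),('biscuit',(305,98),.158),('tea',(335,132),.133),('sweet',(290,162),.088),('cream',(265,132),.108),('mugrim',(312,212),.09),('glassrim',(277,230),.12)]:
    print(n,plane(p,[uv],z).round(3))
print('side')
for n,uv,z in [('l1',(218,276),.045),('l2',(245,312),.045),('l3',(263,257),.045),('l4',(297,286),.045),('biscuit',(157,156),.158),('tea',(204,158),.133),('sweet',(215,188),.088),('cream',(167,190),.108)]:
    print(n,plane(q,[uv],z).round(3))
E
```

```text
l1 [[ 0.448 -0.193  0.045]]
l2 [[ 0.463 -0.317  0.045]]
l3 [[ 0.572 -0.177  0.045]]
l4 [[ 0.591 -0.301  0.045]]
biscuit [[0.452 0.325 0.158]]
tea [[0.606 0.308 0.133]]
sweet [[0.583 0.148 0.088]]
cream [[0.452 0.158 0.108]]
mugrim [[0.755 0.072 0.09 ]]
glassrim [[ 0.751 -0.051  0.12 ]]
side
l1 [[ 0.443 -0.19   0.045]]
l2 [[ 0.448 -0.315  0.045]]
l3 [[ 0.571 -0.177  0.045]]
l4 [[ 0.587 -0.3    0.045]]
biscuit [[0.448 0.301 0.158]]
tea [[0.599 0.276 0.133]]
sweet [[0.579 0.139 0.088]]
cream [[0.432 0.154 0.108]]
```

Request:
{"api": "move_arm", "payload": {
  "plan": [
    [0, 0, 0, -4.4, -1, -1.7, 1],
    [0, 0, 0, -4.4, -1, -1.7, 1],
    [0, 0, 0, -4.4, -1, -1.7, 1],
    [0, 0, 0, -4.4, -1, -1.7, 1],
    [0, 0, 0, -4.4, -1, -1.7, 1],
    [0, 0, 0, -4, -1, -1.5, 1],
    [0, 0, 0, 0, 0, 0, 1],
    [0, 0, 0, 0, 0, 0, 1]
  ]
}}

```text
t: 1.15
eef_pos: [0.5148, -0.2595, 0.3305]
eef_rot: [0.707, 0.707, 0.0, -0.001]
force: [-0.3, 0.4, -0.6]
gripper_width: 0.0854
```

Run:
```python
from h import *
s=telemetry.sense();p=camera_params('wrist'); im=capture('wrist'); cv2.imwrite('pics/w1.png',im[:,:,::-1])
np.save('w1.npy',im); np.savez('w1p.npz',**p)
im=capture('scene'); cv2.imwrite('pics/s1.png',im[:,:,::-1])
print(s['eef_pos'],s['eef_rot'],s['t'], -p['R'].T@p['t'])
```

```text
[ 0.51476432 -0.25953735  0.33052014] [ 7.07206776e-01  7.07006288e-01  1.66847649e-04 -8.10601050e-04] 1.15 [ 0.5149801  -0.18995299  0.47302499]
```

View pics/w1.png

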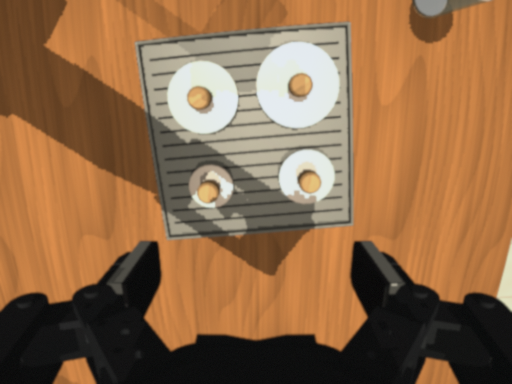

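View pics/s1.png

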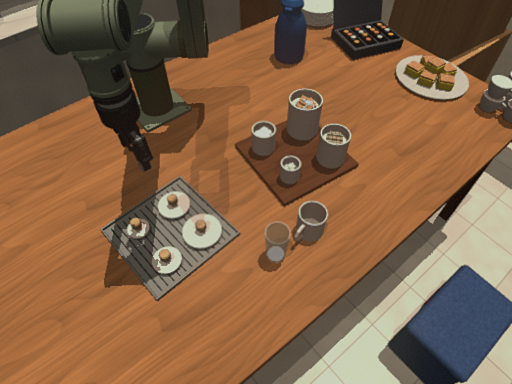

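Wrist view: tea lid (203,97), biscuit (298,85), sweet (211,186), cream (307,176). The size order is clear. Next: measure the knobs and discs, and look at the canisters.

Run:
```python
from h import *
im=np.load('w1.npy'); p=dict(np.load('w1p.npz')); hsv=cv2.cvtColor(im,cv2.COLOR_RGB2HSV)
g={'tea':(203,97,200,98),'biscuit':(298,85,300,85),'sweet':(211,186,208,191),'cream':(307,176,310,181)}
R={'tea':.0485,'biscuit':.0565,'sweet':.0325,'cream':.0405}
out=im.copy()
for n,(a,b,c,d) in g.items():
    print(n,'hsv disc',[tuple(hsv[b+j,a+i]) for i,j in((-18,0),(18,0),(0,-18),(0,15))],'knob',tuple(hsv[d,c]))
    # knob
    H,S,V=[hsv[...,i].astype(int) for i in range(3)]
    m=((S>100)&(V>50)).astype(np.uint8)*255
    roi=np.zeros_like(m); cv2.circle(roi,(c,d),20,255,-1)
    m&=roi
    k,lab,st,ce=cv2.connectedComponentsWithStats(m); i=lab[d,c]
    cs,_=cv2.findContours((lab==i).astype(np.uint8),cv2.RETR_EXTERNAL,cv2.CHAIN_APPROX_NONE)
    hull=cv2.convexHull(max(cs,key=cv2.contourArea))
    (ux,uy),r=cv2.minEnclosingCircle(hull)
    print('  knob px',ce[i].round(1),st[i],(round(ux,1),round(uy,1),round(r,1)),'->',plane(p,[ce[i]],.045).round(4), plane(p,[(ux,uy)],.045).round(4))
    # disc: brightness vs tray: white
    m=((S<45)&(V>150)).astype(np.uint8)*255
    roi[:]=0; cv2.circle(roi,(a,b),50,255,-1); m&=roi
    cs,_=cv2.findContours(m,cv2.RETR_EXTERNAL,cv2.CHAIN_APPROX_NONE)
    cc=max(cs,key=cv2.contourArea); hull=cv2.convexHull(cc)
    X=plane(p,hull.reshape(-1,2),.020)[:,:2]
    # algebraic circle fit in the plane
    A=np.c_[2*X,np.ones(len(X))]; s=np.linalg.lstsq(A,(X**2).sum(1),rcond=None)[0]
    r=np.sqrt(s[2]+s[0]**2+s[1]**2)
    print('  disc',s[:2].round(4),'r',r.round(4),'exp',R[n])
    cv2.drawContours(out,[cc],-1,(255,0,0),1)
cv2.imwrite('pics/w1d.png',cv2.resize(out[:260,100:400],None,fx=2.5,fy=2.2)[:,:,::-1])
```

```text
tea hsv disc [(np.uint8(51), np.uint8(8), np.uint8(231)), (np.uint8(101), np.uint8(12), np.uint8(239)), (np.uint8(44), np.uint8(16), np.uint8(235)), (np.uint8(17), np.uint8(45), np.uint8(177))] knob (np.uint8(18), np.uint8(124), np.uint8(224))
  knob px [199.   97.6] [188  87  23  22 391] (199.0, 97.5, 11.3) -> [[ 0.443  -0.1905  0.045 ]] [[ 0.443  -0.1903  0.045 ]]
  disc [ 0.444  -0.1904] r 0.0657 exp 0.0485
biscuit hsv disc [(np.uint8(43), np.uint8(15), np.uint8(235)), (np.uint8(94), np.uint8(9), np.uint8(236)), (np.uint8(56), np.uint8(8), np.uint8(234)), (np.uint8(16), np.uint8(48), np.uint8(186))] knob (np.uint8(16), np.uint8(131), np.uint8(214))
  knob px [300.   84.7] [289  74  23  22 391] (299.6, 84.6, 11.5) -> [[ 0.5716 -0.1748  0.045 ]] [[ 0.5711 -0.1746  0.045 ]]
  disc [ 0.5724 -0.1758] r 0.066 exp 0.0565
sweet hsv disc [(np.uint8(16), np.uint8(57), np.uint8(169)), (np.uint8(81), np.uint8(8), np.uint8(236)), (np.uint8(17), np.uint8(56), np.uint8(178)), (np.uint8(17), np.uint8(100), np.uint8(138))] knob (np.uint8(19), np.uint8(121), np.uint8(228))
  knob px [208. 191.] [198 181  21  21 357] (207.9, 190.7, 11.0) -> [[ 0.4499 -0.3148  0.045 ]] [[ 0.4497 -0.3145  0.045 ]]
  disc [ 0.4407 -0.3461] r 0.0234 exp 0.0325
cream hsv disc [(np.uint8(90), np.uint8(6), np.uint8(236)), (np.uint8(60), np.uint8(8), np.uint8(236)), (np.uint8(85), np.uint8(6), np.uint8(236)), (np.uint8(16), np.uint8(120), np.uint8(206))] knob (np.uint8(18), np.uint8(123), np.uint8(226))
  knob px [309.  181.2] [299 171  21  21 347] (309.0, 181.0, 10.8) -> [[ 0.5881 -0.3011  0.045 ]] [[ 0.5881 -0.3009  0.045 ]]
  disc [ 0.5918 -0.3033] r 0.0712 exp 0.0405
```

View pics/w1d.png

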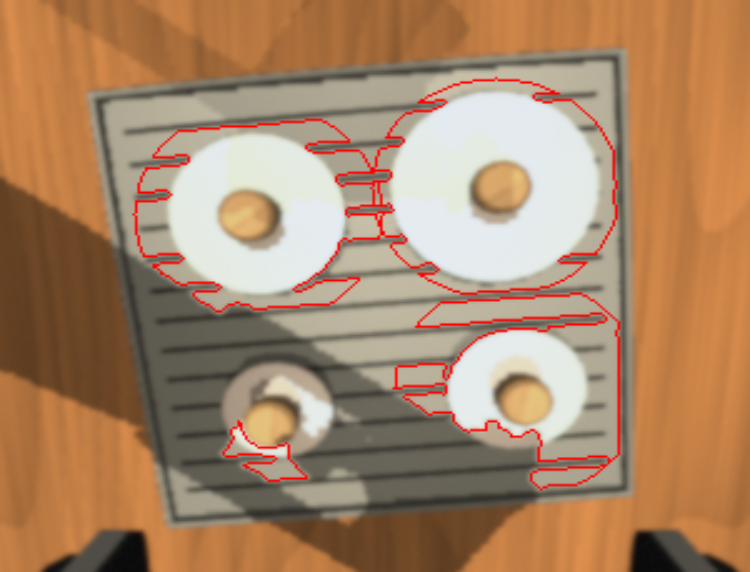

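Request:
{"api": "move_arm", "payload": {
  "plan": [
    [0, 0, 0, 4.6, 0, -0.9, 1],
    [0, 0, 0, 4.6, 0, -0.9, 1],
    [0, 0, 0, 4.6, 0, -0.9, 1],
    [0, 0, 0, 4.6, 0, -0.9, 1],
    [0, 0, 0, 4.6, 0, -0.9, 1],
    [0, 0, 0, 4.6, 0, -0.9, 1],
    [0, 0, 0, 4.6, 0, -0.9, 1],
    [0, 0, 0, 4.6, 0, -0.9, 1],
    [0, 0, 0, 4.6, 0, -0.9, 1],
    [0, 0, 0, 4.6, 0, -0.9, 1],
    [0, 0, 0, 0, 0, 0, 1],
    [0, 0, 0, 0, 0, 0, 1]
  ]
}}

```text
t: 2.75
eef_pos: [0.5143, 0.2005, 0.4206]
eef_rot: [0.706, 0.708, -0.001, -0.0]
force: [-0.5, -0.5, -0.6]
gripper_width: 0.0853
```

Run:
```python
from h import *
s=telemetry.sense();p=camera_params('wrist'); im=capture('wrist'); cv2.imwrite('pics/w2.png',im[:,:,::-1])
np.save('w2.npy',im); np.savez('w2p.npz',**p)
print(s['eef_pos'],s['eef_rot'],s['t'], -p['R'].T@p['t'])
```

```text
[0.51434302 0.2004825  0.42056965] [ 7.06489845e-01  7.07722794e-01 -7.26494161e-04 -1.33533207e-04] 2.75 [0.51445774 0.27037487 0.56290623]
```

View pics/w2.png

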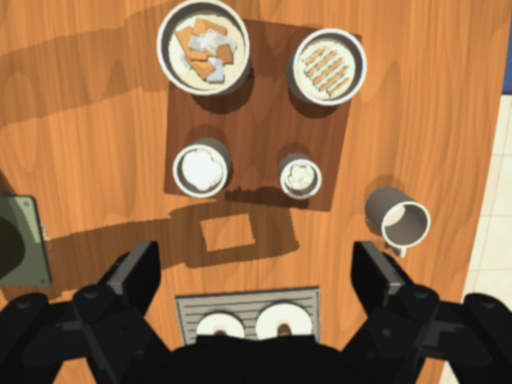

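```bash
cat > jars.py <<'E'
from h import *
def circ(X):
    A=np.c_[2*X,np.ones(len(X))]; s=np.linalg.lstsq(A,(X**2).sum(1),rcond=None)[0]
    return s[:2],np.sqrt(s[2]+s[0]**2+s[1]**2)
def rim(im,p,guess,z,Ro,vth=185,sth=60):
    hsv=cv2.cvtColor(im,cv2.COLOR_RGB2HSV)
    m=((hsv[...,1]<sth)&(hsv[...,2]>vth)).astype(np.uint8)
    ys,xs=np.nonzero(m)
    cs,_=cv2.findContours(m,cv2.RETR_LIST,cv2.CHAIN_APPROX_NONE)
    P=np.vstack(cs).reshape(-1,2).astype(float)
    X=plane(p,P,z)[:,:2]; c=np.array(guess[:2],float); tol=.018
    for it in range(25):
        d=np.linalg.norm(X-c,axis=1); k=abs(d-Ro)<tol
        if k.sum()<20: break
        # keep the outermost point in each angular bin
        a=np.arctan2(*(X[k]-c).T[::-1]); b=((a+np.pi)/(2*np.pi)*60).astype(int)%60
        idx=np.nonzero(k)[0]; o=[idx[b==j][np.argmax(d[idx[b==j]])] for j in set(b)]
        c,r=circ(X[o]); 
        res=np.linalg.norm(X[o]-c,axis=1)-r
        tol=max(.003,tol*.7)
    return c,r,res.std(),len(o),P[o]
J={'biscuit':((.450,.312),.158,.055),'tea':((.602,.292),.133,.047),'cream':((.440,.156),.108,.039),'sweet':((.581,.143),.088,.031)}
E
python3 - <<'E'
from jars import *
im=np.load('w2.npy'); p=dict(np.load('w2p.npz')); out=im.copy()
for n,(g,z,r0) in J.items():
    c,r,e,k,P=rim(im,p,g,z,r0); print(n,c.round(4),'r',r.round(4),'exp',r0,'res',e.round(4),k)
    for u,v in P.astype(int): out[v,u]=(255,0,0)
cv2.imwrite('pics/w2d.png',cv2.resize(out[:260,120:460],None,fx=2.2,fy=2.2,interpolation=0)[:,:,::-1])
im=np.load('w1.npy'); p=dict(np.load('w1p.npz'))
for n,g,r0 in [('tea',(.443,-.19),.0485),('biscuit',(.5715,-.175),.0565),('cream',(.588,-.301),.0405)]:
    c,r,e,k,P=rim(im,p,g,.022,r0,vth=215); print('lid',n,c.round(4),r.round(4),r0,e.round(4),k)
E
```

```text
biscuit [0.4522 0.3269] r 0.0539 exp 0.055 res 0.0005 60
tea [0.6083 0.307 ] r 0.0462 exp 0.047 res 0.0003 60
cream [0.4339 0.166 ] r 0.0385 exp 0.039 res 0.0003 60
sweet [0.5829 0.1493] r 0.0302 exp 0.031 res 0.0005 48
lid tea [ 0.4431 -0.1903] 0.047 0.0485 0.0003 60
lid biscuit [ 0.5715 -0.1747] 0.055 0.0565 0.0003 60
lid cream [ 0.5881 -0.3009] 0.0389 0.0405 0.0003 48
```

View pics/w2d.png

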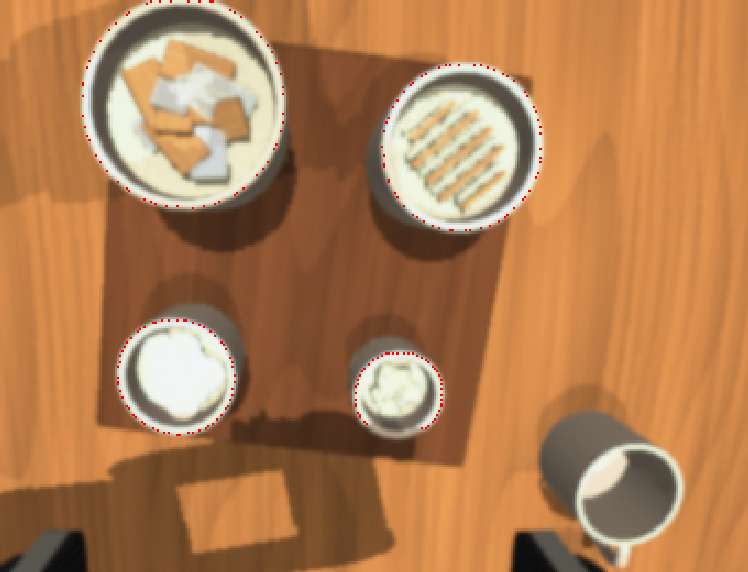

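Fits are tight, and sizes and heights agree. As a calibration check, I'll run the same fit in the scene and side cameras.

Run:
```python
from jars import *
A={'biscuit':(.4522,.3269),'tea':(.6083,.307),'cream':(.4339,.166),'sweet':(.5829,.1493)}
for cam in ['scene','side']:
    im=capture(cam);p=camera_params(cam)
    hsv=cv2.cvtColor(im,cv2.COLOR_RGB2HSV)
    if cam=='scene': cv2.imwrite('pics/s2.png',cv2.resize(im[60:280,90:370],None,fx=2.6,fy=2.6,interpolation=2)[:,:,::-1])
    for n,(_,z,r0) in J.items():
        for v in(130,170):
            try:
                c,r,e,k,P=rim(im,p,A[n],z,r0,vth=v); print(cam,n,v,c.round(4),'r',r.round(4),r0,e.round(4),k)
            except Exception as ex: print(cam,n,ex)
    for n,xy in {'tea':(.443,-.1904),'biscuit':(.5715,-.1747),'sweet':(.4498,-.3146),'cream':(.5881,-.301)}.items():
        u=proj(p,[[*xy,.045]])[0]
        H,S,V=[hsv[...,i].astype(int) for i in range(3)]
        m=((S>95)&(V>90)).astype(np.uint8); roi=np.zeros_like(m); cv2.circle(roi,tuple(u.round().astype(int).tolist()),11,1,-1); m&=roi
        k,lab,st,ce=cv2.connectedComponentsWithStats(m)
        i=1+np.argmax(st[1:,4]); print(cam,'knob',n,'pred',u.round(1),'bbox centre',(st[i,0]+st[i,2]/2-.5,st[i,1]+st[i,3]/2-.5),ce[i].round(1),st[i],plane(p,[ce[i]],.045).round(4)[0])
```

```text
scene biscuit 130 [0.4563 0.3234] r 0.053 0.055 0.0006 25
scene biscuit 170 [0.4551 0.3246] r 0.0527 0.055 0.0004 20
scene tea 130 [0.6124 0.3036] r 0.0451 0.047 0.0008 46
scene tea 170 [0.6115 0.3045] r 0.0448 0.047 0.0005 32
scene cream 130 [0.4389 0.1623] r 0.0371 0.039 0.0006 33
scene cream 170 [0.4355 0.1637] r 0.0359 0.039 0.0008 21
scene sweet 130 [0.5856 0.1471] r 0.0295 0.031 0.0008 36
scene sweet 170 [0.5846 0.1489] r 0.0275 0.031 0.0021 17
scene knob tea pred [172.  198.4] bbox centre (np.float64(171.5), np.float64(198.0)) [171.5 198.1] [167 195  10   7  56] [ 0.4409 -0.191   0.045 ]
scene knob biscuit pred [200.6 224.6] bbox centre (np.float64(200.5), np.float64(224.0)) [200.2 224.2] [196 220  10   9  66] [ 0.5697 -0.1749  0.045 ]
scene knob sweet pred [135.7 222.4] bbox centre (np.float64(134.5), np.float64(222.0)) [134.6 221.7] [130 218  10   9  69] [ 0.4457 -0.3159  0.045 ]
scene knob cream pred [164.6 254.2] bbox centre (np.float64(164.0), np.float64(253.5)) [163.9 253.8] [159 249  11  10  82] [ 0.586  -0.3018  0.045 ]
side biscuit 130 [0.4485 0.3212] r 0.0516 0.055 0
[... 370 characters left out ...]
75] r 0.0298 0.031 0.001 23
side sweet cannot access local variable 'r' where it is not associated with a value
side knob tea pred [217.9 276. ] bbox centre (np.float64(217.5), np.float64(274.0)) [217.5 274.2] [213 270  10   9  73] [ 0.4447 -0.1841  0.045 ]
side knob biscuit pred [262.9 256.5] bbox centre (np.float64(262.5), np.float64(255.0)) [262.7 255. ] [259 251   8   9  55] [ 0.574  -0.1695  0.045 ]
side knob sweet pred [245.5 311.5] bbox centre (np.float64(245.0), np.float64(309.5)) [245.6 310.1] [240 305  11  10  75] [ 0.4518 -0.3112  0.045 ]
side knob cream pred [297.5 286. ] bbox centre (np.float64(297.0), np.float64(284.5)) [296.9 284.3] [292 280  11  10  80] [ 0.59  -0.296  0.045]
```

View pics/s2.png

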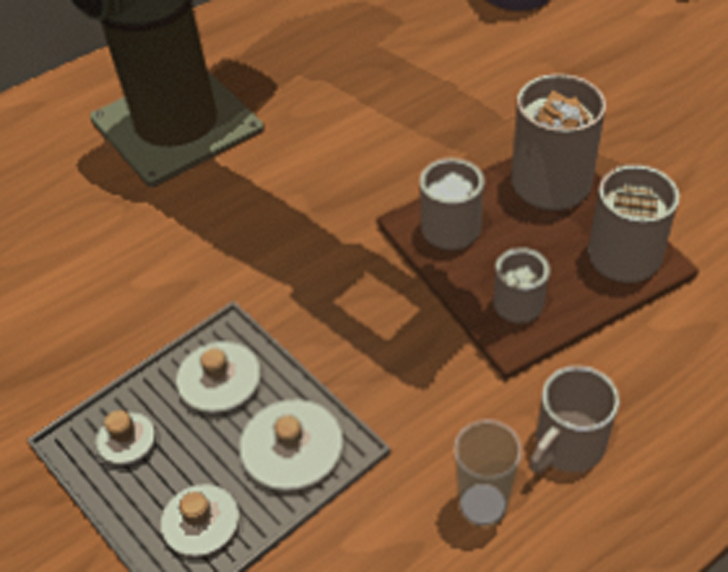

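Request:
{"api": "move_arm", "payload": {
  "plan": [
    [0, 0, 0, 3.5, 1.5, 0, 1],
    [0, 0, 0.1745, 0, 0, 0, 1],
    [0, 0, 0.1745, 0, 0, 0, 1],
    [0, 0, 0.1745, 0, 0, 0, 1],
    [0, 0, 0.1745, 0, 0, 0, 1],
    [0, 0, 0.1745, 0, 0, 0, 1],
    [0, 0, 0.1745, 0, 0, 0, 1],
    [0, 0, 0.1745, 0, 0, 0, 1],
    [0, 0, 0.1745, 0, 0, 0, 1],
    [0, 0, 0.1745, 0, 0, 0, 1],
    [0, 0, 0, 0, 0, 0, 1],
    [0, 0, 0, 0, 0, 0, 1]
  ]
}}

```text
t: 4.4
eef_pos: [0.5301, 0.2343, 0.4212]
eef_rot: [1.0, 0.001, -0.0, 0.0]
force: [-0.3, -0.7, -0.8]
gripper_width: 0.0857
```

Run:
```python
from jars import *
s=telemetry.sense();p=camera_params('wrist'); im=capture('wrist'); cv2.imwrite('pics/w3.png',im[:,:,::-1])
np.save('w3.npy',im); np.savez('w3p.npz',**p)
print(s['eef_pos'],s['eef_rot'],s['t'],s['joint_pos'].round(2))
A={'biscuit':(.4522,.3269),'tea':(.6083,.307),'cream':(.4339,.166),'sweet':(.5829,.1493)}
for n,(_,z,r0) in J.items():
    c,r,e,k,P=rim(im,p,A[n],z,r0); print(n,c.round(4),'r',r.round(4),r0,e.round(4),k,'diff mm',((c-A[n])*1000).round(1))
```

```text
[0.53012162 0.23432652 0.42116387] [ 9.99999663e-01  8.13122908e-04 -1.14220510e-04  2.69732265e-05] 4.4 [0.27 0.14 1.23 0.   1.77 1.84]
biscuit [0.4527 0.3271] r 0.0542 0.055 0.0003 60 diff mm [0.5 0.2]
tea [0.6085 0.307 ] r 0.0466 0.047 0.0003 60 diff mm [0.2 0. ]
cream [0.4344 0.1663] r 0.0384 0.039 0.0005 51 diff mm [0.5 0.3]
sweet [0.5841 0.1499] r 0.0297 0.031 0.0006 47 diff mm [1.2 0.6]
```

View pics/w3.png

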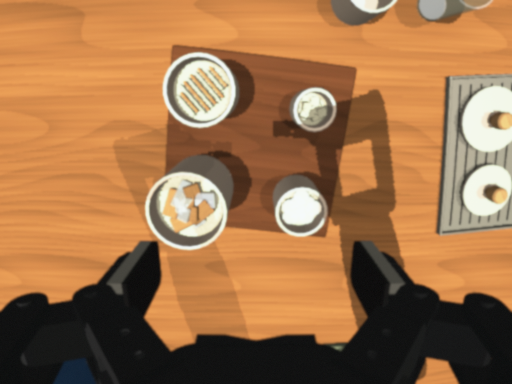

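Request:
{"api": "move_arm", "payload": {
  "plan": [
    [0, 0, 0, -0.73, 5, 1.6, 1],
    [0, 0, 0, -0.73, 5, 1.6, 1],
    [0, 0, 0, -0.73, 5, 1.6, 1],
    [0, 0, 0, -0.73, 5, 1.6, 1],
    [0, 0, 0, -0.73, 5, 1.6, 1],
    [0, 0, 0, -0.73, 5, 1.6, 1],
    [0, 0, 0, -0.73, 5, 1.6, 1],
    [0, 0, 0, -0.73, 5, 1.6, 1],
    [0, 0, 0, -0.73, 5, 1.6, 1],
    [0, 0, 0, -0.73, 5, 1.6, 1],
    [0, 0, 0, -0.73, 5, 1.6, 1],
    [0, 0, 0, 0, 0, 5, 1],
    [0, 0, 0, 0, 0, 5, 1],
    [0, 0, 0, 0, 0, 0, 1],
    [0, 0, 0, 0, 0, 0, 1]
  ]
}}

```text
t: 6.32
eef_pos: [0.4509, -0.3159, 0.1471]
eef_rot: [1.0, 0.001, 0.001, 0.001]
force: [0.2, 0.1, 0.7]
gripper_width: 0.0855
```

```bash
cat > go.py <<'E'
import sys; from h import *
s=telemetry.sense(); q=s['eef_rot']; x,y,z,w=q
from scipy.spatial.transform import Rotation as Ro
R=Ro.from_quat(q); T=np.array(list(map(float,sys.argv[1:4])))
Rt=Ro.from_quat([1,0,0,0])
print('t',s['t'],'pos',s['eef_pos'].round(4),'shift cm',(R.inv().apply(T-s['eef_pos'])*100).round(2),'turn',(R.inv()*Rt).as_rotvec().round(4),'F',s['force'].round(1),'w',s['gripper_width'].round(4))
E
python3 go.py .4498 -.3146 .025
python3 - <<'E'
from h import *
p=camera_params('wrist'); im=capture('wrist'); cv2.imwrite('pics/w4.png',im[:,:,::-1])
for n,xy in {'tea':(.443,-.1904),'biscuit':(.5715,-.1747),'sweet':(.4498,-.3146),'cream':(.5881,-.301)}.items(): print(n,proj(p,[[*xy,.045]]).round(0))
E
```

```text
tea [[ 99. 199.]]
biscuit [[60. 29.]]
sweet [[254. 191.]]
cream [[234.  -2.]]Traceback (most recent call last):
  File "go.py", line 6, in <module>
    print('t',s['t'],'pos',s['eef_pos'].round(4),'shift cm',(R.inv().apply(T-s['eef_pos'])*100).round(2),'turn',(R.inv()*Rt).as_rotvec().round(4),'F',s['force'].round(1),'w',s['gripper_width'].round(4))
                                                                                                                                                                              ^^^^^^^^^^^^^^^^^^^^^^^^
AttributeError: 'float' object has no attribute 'round'
```

View pics/w4.png

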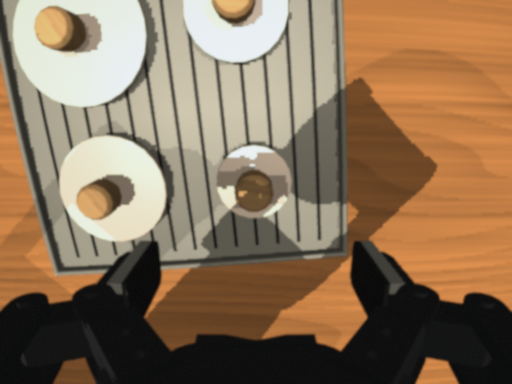

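The sweet knob appears at (254,191), exactly as predicted.

```bash
sed -i "s/s\['gripper_width'\].round(4)/round(float(s['gripper_width']),4)/" go.py; python3 go.py .4498 -.3146 .025
```

```text
t 6.375 pos [ 0.4515 -0.3164  0.1481] shift cm [-0.21 -0.22 12.31] turn [ 0.0035 -0.0036  0.0011] F [-0.3 -0.1  0.1] w 0.0851
```

Request:
{"api": "move_arm", "payload": {
  "plan": [
    [0, 0, 0, 0, 0, 1, 1],
    [0, 0, 0, 0, 0, 0, 1],
    [0, 0, 0, 0, 0, 0, 1]
  ]
}}

```text
t: 6.75
eef_pos: [0.4501, -0.3151, 0.1357]
eef_rot: [1.0, 0.0, 0.0, 0.0]
force: [0.1, -0.0, -0.4]
gripper_width: 0.0855
```

```bash
python3 go.py .4498 -.3146 .025; python3 -c "
from workcell import *
capture('side')";python3 go.py .4498 -.3146 .025
```

```text
t 6.75 pos [ 0.4501 -0.3151  0.1357] shift cm [-0.03 -0.05 11.07] turn [ 0.0005 -0.0005  0.0005] F [ 0.1 -0.  -0.4] w 0.0855
t 6.8 pos [ 0.4501 -0.3152  0.1357] shift cm [-0.03 -0.06 11.07] turn [ 0.0005 -0.0005  0.0005] F [-0.4 -0.8 -0.5] w 0.085
```

Request:
{"api": "move_arm", "payload": {
  "plan": [
    [0, 0, 0, 0, -0.04, 4, 1],
    [0, 0, 0, 0, 0, 3.5, 1],
    [0, 0, 0, 0, 0, 2, 1],
    [0, 0, 0, 0, 0, 1.5, 1],
    [0, 0, 0, 0, 0, 0, 1],
    [0, 0, 0, 0, 0, 0, 1],
    [0, 0, 0, 0, 0, 0, -1],
    [0, 0, 0, 0, 0, 0, -1],
    [0, 0, 0, 0, 0, 0, -1],
    [0, 0, 0, 0, 0, 0, -1],
    [0, 0, 0, 0, 0, 0, -1],
    [0, 0, 0, 0, 0, 0, -1]
  ]
}}

```text
t: 8.3
eef_pos: [0.4503, -0.3149, 0.0259]
eef_rot: [1.0, 0.0, 0.0, 0.0]
force: [0.7, 0.9, 6.0]
gripper_width: 0.028
```

```bash
python3 go.py .4498 -.3146 .025
```

```text
t 8.3 pos [ 0.4503 -0.3149  0.0259] shift cm [-0.05 -0.03  0.09] turn [ 0.0006 -0.0008  0.0004] F [0.7 0.9 6. ] w 0.028
```

Request:
{"api": "move_arm", "payload": {
  "plan": [
    [0, 0, 0, 0, 0, -0.5, -1],
    [0, 0, 0, 0, 0, -1.5, -1],
    [0, 0, 0, 0, 0, -4, -1],
    [0, 0, 0, 0, 0, -5, -1],
    [0, 0, 0, 0, 0, -5, -1],
    [0, 0, 0, 0, 0, -4, -1],
    [0, 0, 0, 0, 0, 0, -1],
    [0, 0, 0, 0, 0, 0, -1]
  ]
}}

```text
t: 9.3
eef_pos: [0.4494, -0.3142, 0.2249]
eef_rot: [1.0, 0.0, -0.0, -0.0]
force: [0.6, 0.6, -2.1]
gripper_width: 0.0281
```

```bash
python3 go.py .5835 .1496 .098
python3 - <<'E'
from h import *
im=capture('wrist'); cv2.imwrite('pics/w5.png',im[:,:,::-1])
im=capture('side'); cv2.imwrite('pics/d5.png',im[:,:,::-1])
E
```

```text
t 9.3 pos [ 0.4494 -0.3142  0.2249] shift cm [ 13.44 -46.36  12.71] turn [-0.0006  0.0007  0.0003] F [ 0.6  0.6 -2.1] w 0.0281
```

View pics/w5.png

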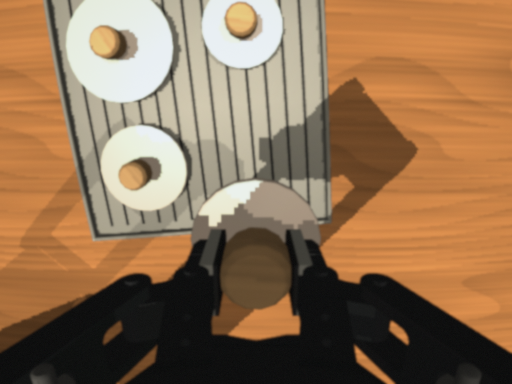

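View pics/d5.png

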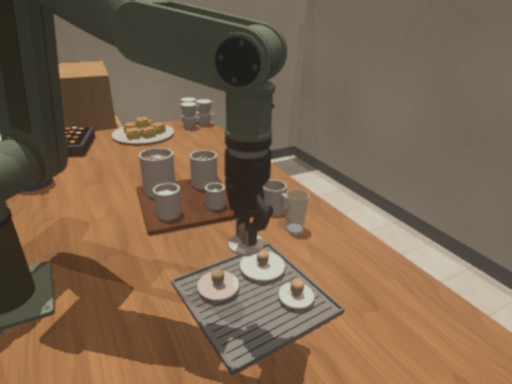

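Request:
{"api": "move_arm", "payload": {
  "plan": [
    [0, 0, 0, 0.7, -2.3, 0, -1],
    [0, 0, 0, 1.3, -4.6, 0, -1],
    [0, 0, 0, 1.3, -4.6, 0, -1],
    [0, 0, 0, 1.3, -4.6, 0, -1],
    [0, 0, 0, 1.3, -4.6, 0, -1],
    [0, 0, 0, 1.3, -4.6, 0, -1],
    [0, 0, 0, 1.3, -4.6, 0, -1],
    [0, 0, 0, 1.3, -4.6, 0, -1],
    [0, 0, 0, 1.3, -4.6, 0, -1],
    [0, 0, 0, 1.3, -4.6, 0, -1],
    [0, 0, 0, 0.98, -2.7, 0, -1],
    [0, 0, 0, 0, 0, 3, -1],
    [0, 0, 0, 0, 0, 3.5, -1],
    [0, 0, 0, 0, 0, 0, -1],
    [0, 0, 0, 0, 0, 0, -1],
    [0, 0, 0, 0, 0, 0, -1]
  ]
}}

```text
t: 11.4
eef_pos: [0.5848, 0.1494, 0.1621]
eef_rot: [1.0, 0.0, 0.002, -0.0]
force: [0.0, 0.3, -1.1]
gripper_width: 0.0283
```

```bash
python3 go.py .5835 .1496 .0975
python3 - <<'E'
from h import *
im=capture('wrist'); cv2.imwrite('pics/w6.png',im[:,:,::-1])
E
python3 go.py .5835 .1496 .0975
```

```text
t 11.4 pos [0.5848 0.1494 0.1621] shift cm [-0.15 -0.02  6.46] turn [-0.0004 -0.0032  0.    ] F [ 0.   0.3 -1.1] w 0.0283
t 11.45 pos [0.5848 0.1494 0.1622] shift cm [-0.15 -0.02  6.47] turn [-0.0003 -0.0033  0.0001] F [ 0.1 -0.2 -0.9] w 0.0284
```

View pics/w6.png

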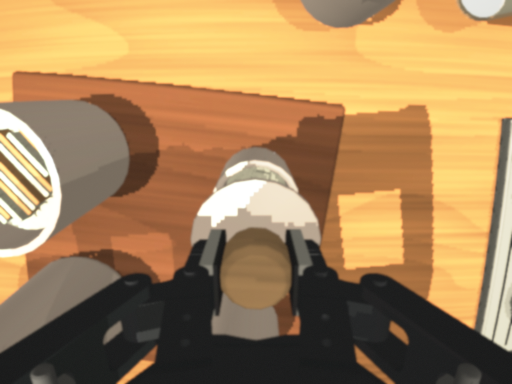

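Request:
{"api": "move_arm", "payload": {
  "plan": [
    [0, 0, 0, 0, 0, 2, -1],
    [0, 0, 0, 0, 0, 1.5, -1],
    [0, 0, 0, 0, 0, 0.3, -1],
    [0, 0, 0, 0, 0, 0, -1],
    [0, 0, 0, 0, 0, 0, -1]
  ]
}}

```text
t: 12.08
eef_pos: [0.5842, 0.1495, 0.1231]
eef_rot: [1.0, 0.0, 0.001, -0.0]
force: [-0.5, 0.2, -0.6]
gripper_width: 0.0282
```

```bash
python3 go.py .5835 .1496 .0975
python3 - <<'E'
from h import *
for c in ['wrist','scene','side']:
    im=capture(c); cv2.imwrite(f'pics/{c}7.png',im[:,:,::-1])
    if c!='wrist':
        u,v=proj(camera_params(c),[[.5835,.1496,.11]])[0].astype(int)
        cv2.imwrite(f'pics/{c}7.png',cv2.resize(im[v-60:v+60,u-80:u+80],None,fx=5,fy=5)[:,:,::-1])
E
```

```text
t 12.075 pos [0.5842 0.1495 0.1231] shift cm [-0.07 -0.01  2.56] turn [-0.0002 -0.0015  0.0003] F [-0.5  0.2 -0.6] w 0.0282
```

View pics/scene7.png

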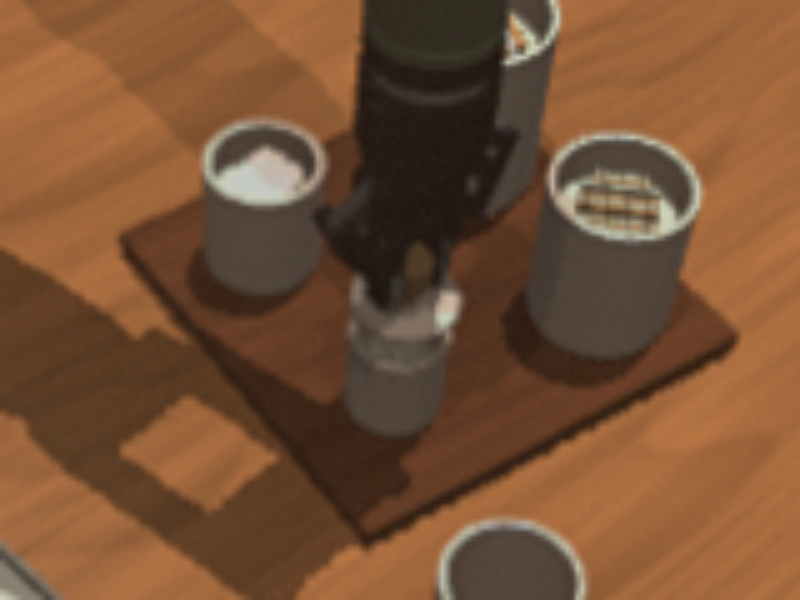

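View pics/side7.png

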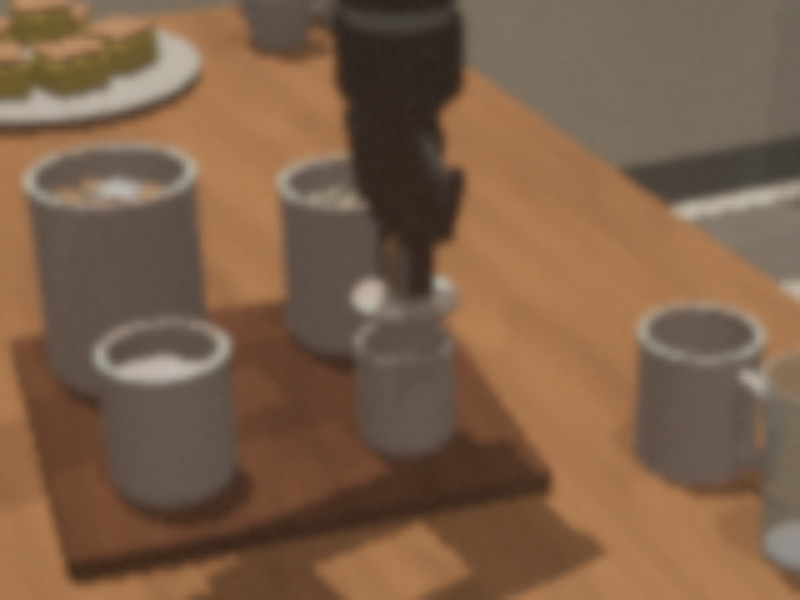

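Request:
{"api": "move_arm", "payload": {
  "plan": [
    [0, 0, 0, -0.03, 0, 0.8, -1],
    [0, 0, 0, 0, 0, 0.6, -1],
    [0, 0, 0, 0, 0, 0.5, -1],
    [0, 0, 0, 0, 0, 0.3, -1],
    [0, 0, 0, 0, 0, 0.1, -1],
    [0, 0, 0, 0, 0, 0, -1],
    [0, 0, 0, 0, 0, 0, -1]
  ]
}}

```text
t: 13.1
eef_pos: [0.5835, 0.1494, 0.0996]
eef_rot: [1.0, 0.0, 0.0, -0.0]
force: [1.0, -0.2, -0.5]
gripper_width: 0.0282
```

```bash
python3 go.py .5835 .1496 .0975
```

```text
t 13.1 pos [0.5835 0.1494 0.0996] shift cm [ 0.   -0.02  0.21] turn [-0.0001 -0.0006  0.0003] F [ 1.  -0.2 -0.5] w 0.0282
```

Plug is in with no contact force. Seat the last 2 mm in small steps.

Request:
{"api": "move_arm", "payload": {
  "plan": [
    [0, 0, 0, 0, 0, 0.1, -1],
    [0, 0, 0, 0, 0, 0.05, -1],
    [0, 0, 0, 0, 0, 0, -1],
    [0, 0, 0, 0, 0, 0, -1]
  ]
}}

```text
t: 13.6
eef_pos: [0.5833, 0.1494, 0.098]
eef_rot: [1.0, 0.0, 0.0, -0.0]
force: [-0.3, -0.2, 1.0]
gripper_width: 0.0284
```

```bash
python3 go.py .5835 .1496 .0975
```

```text
t 13.6 pos [0.5833 0.1494 0.098 ] shift cm [ 0.02 -0.02  0.05] turn [-0.     -0.0003  0.0003] F [-0.3 -0.2  1. ] w 0.0284
```

Request:
{"api": "move_arm", "payload": {
  "plan": [
    [0, 0, 0, 0, 0, 0.05, -1],
    [0, 0, 0, 0, 0, 0, -1],
    [0, 0, 0, 0, 0, 0, -0.2],
    [0, 0, 0, 0, 0, 0, 0.3],
    [0, 0, 0, 0, 0, 0, 0.5],
    [0, 0, 0, 0, 0, 0, 0.5],
    [0, 0, 0, 0, 0, -1, 0.5],
    [0, 0, 0, 0, 0, -2, 0.5],
    [0, 0, 0, 0, 0, -5, 1],
    [0, 0, 0, 0, 0, -5, 1],
    [0, 0, 0, 0, 0, 0, 1],
    [0, 0, 0, 0, 0, 0, 1]
  ]
}}

```text
t: 15.1
eef_pos: [0.5834, 0.1494, 0.2285]
eef_rot: [1.0, 0.0, 0.001, -0.0]
force: [0.6, -0.5, -0.6]
gripper_width: 0.0856
```

```bash
python3 go.py .5881 -.301 .025
python3 - <<'E'
from h import *
for c in ['wrist','scene']:
    p=camera_params(c);im=capture(c); np.save(f'{c}8.npy',im); np.savez(f'{c}8p.npz',**p); cv2.imwrite(f'pics/{c}8.png',im[:,:,::-1])
    print(proj(p,[[.5835,.1496,.117],[.5835,.1496,.094]]))
E
```

```text
t 15.1 pos [0.5834 0.1494 0.2285] shift cm [ 0.42 45.05 20.34] turn [-0.0002 -0.0017  0.0003] F [ 0.6 -0.5 -0.6] w 0.0856
[[255.23517738 185.92290429]
 [255.21560066 179.04162065]]
[[291.36939288 155.42755776]
 [290.81423384 160.58226355]]
```

View pics/wrist8.png

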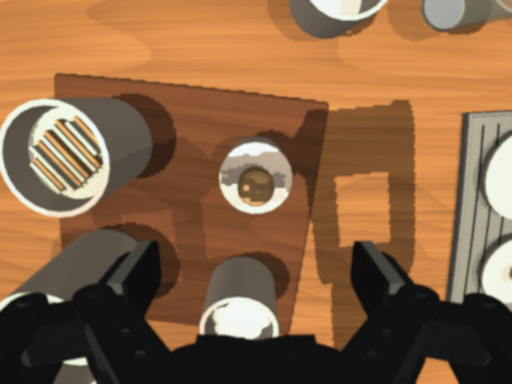

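View pics/scene8.png

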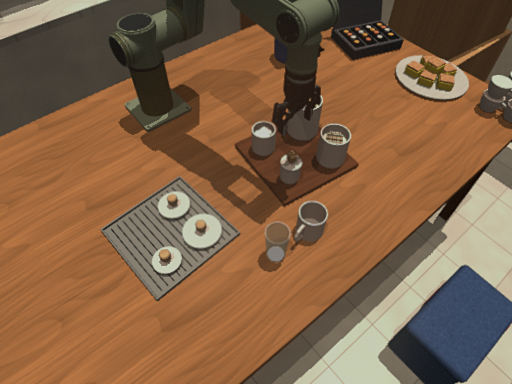

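Sweet lid is flat: knob (256,186) and disc (256,178), predicted (255,186) and (255,179). Next is the cream lid.

Request:
{"api": "move_arm", "payload": {
  "plan": [
    [0, 0, 0, 0.1, 2.5, 0, 1],
    [0, 0, 0, 0.05, 5, 0, 1],
    [0, 0, 0, 0.05, 5, 0, 1],
    [0, 0, 0, 0.05, 5, 0, 1],
    [0, 0, 0, 0.05, 5, 0, 1],
    [0, 0, 0, 0.05, 5, 0, 1],
    [0, 0, 0, 0.05, 5, 0, 1],
    [0, 0, 0, 0.05, 5, 0, 1],
    [0, 0, 0, 0, 5, 0, 1],
    [0, 0, 0, 0, 2.5, 1, 1],
    [0, 0, 0, 0, 0, 4, 1],
    [0, 0, 0, 0, 0, 3.5, 1],
    [0, 0, 0, 0, 0, 2, 1],
    [0, 0, 0, 0, 0, 1, 1],
    [0, 0, 0, 0, 0, 0, 1],
    [0, 0, 0, 0, 0, 0, 1]
  ]
}}

```text
t: 17.2
eef_pos: [0.589, -0.3011, 0.114]
eef_rot: [1.0, 0.0, 0.001, 0.001]
force: [0.8, -0.0, 0.0]
gripper_width: 0.0854
```

```bash
python3 go.py .5881 -.301 .025
python3 - <<'E'
from h import *
p=camera_params('wrist'); im=capture('wrist'); cv2.imwrite('pics/w9.png',im[:,:,::-1]); print(proj(p,[[.5881,-.301,.045]]))
E
```

```text
t 17.2 pos [ 0.589  -0.3011  0.114 ] shift cm [-0.11 -0.03  8.9 ] turn [ 0.0017 -0.0026  0.0006] F [ 0.8 -0.   0. ] w 0.0854
[[255.15478396 203.7332041 ]]
```

View pics/w9.png

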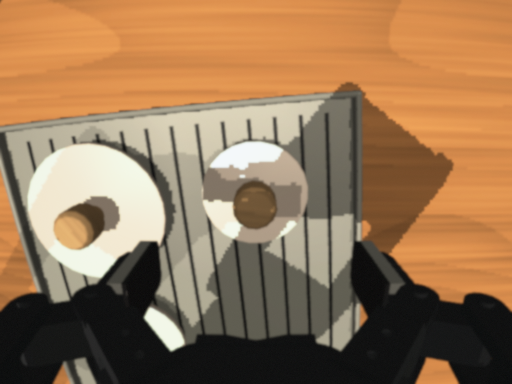

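Cream knob at (255,204), as predicted.

Request:
{"api": "move_arm", "payload": {
  "plan": [
    [0, 0, 0, -0.04, 0, 4, 1],
    [0, 0, 0, 0, 0, 2.5, 1],
    [0, 0, 0, 0, 0, 1.5, 1],
    [0, 0, 0, 0, 0, 0.7, 1],
    [0, 0, 0, 0, 0, 0, 1],
    [0, 0, 0, 0, 0, 0, 1],
    [0, 0, 0, 0, 0, 0, -1],
    [0, 0, 0, 0, 0, 0, -1],
    [0, 0, 0, 0, 0, 0, -1],
    [0, 0, 0, 0, 0, 0, -1],
    [0, 0, 0, 0, 0, 0, -1],
    [0, 0, 0, 0, 0, 0, -1]
  ]
}}

```text
t: 18.75
eef_pos: [0.5878, -0.3008, 0.0257]
eef_rot: [1.0, 0.0, 0.0, 0.0]
force: [0.2, 0.1, 2.7]
gripper_width: 0.0283
```

```bash
python3 go.py .4342 .1662 .1175
```

```text
t 18.75 pos [ 0.5878 -0.3008  0.0257] shift cm [-15.34 -46.7   -9.21] turn [ 0.0005 -0.0008  0.0003] F [0.2 0.1 2.7] w 0.0283
```

Request:
{"api": "move_arm", "payload": {
  "plan": [
    [0, 0, 0, 0, 0, -0.5, -1],
    [0, 0, 0, 0, 0, -1.5, -1],
    [0, 0, 0, 0, 0, -4, -1],
    [0, 0, 0, 0, 0, -5, -1],
    [0, 0, 0, 0, 0, -5, -1],
    [0, 0, 0, 0, 0, -4, -1],
    [0, 0, 0, -0.7, -2.1, 0, -1],
    [0, 0, 0, -1.5, -4.5, 0, -1],
    [0, 0, 0, -1.5, -4.5, 0, -1],
    [0, 0, 0, -1.5, -4.5, 0, -1],
    [0, 0, 0, -1.5, -4.5, 0, -1],
    [0, 0, 0, -1.5, -4.5, 0, -1],
    [0, 0, 0, -1.5, -4.5, 0, -1],
    [0, 0, 0, -1.5, -4.5, 0, -1],
    [0, 0, 0, -1.5, -4.5, 0, -1],
    [0, 0, 0, -1.5, -4.5, 0, -1],
    [0, 0, 0, -1.14, -4.1, 0, -1],
    [0, 0, 0, 0, 0, 0, -1],
    [0, 0, 0, 0, 0, 0, -1]
  ]
}}

```text
t: 21.12
eef_pos: [0.434, 0.1661, 0.2258]
eef_rot: [1.0, 0.0, 0.0, 0.0]
force: [0.3, -0.3, -0.9]
gripper_width: 0.0281
```

```bash
python3 go.py .4342 .1662 .1175
```

```text
t 21.125 pos [0.434  0.1661 0.2258] shift cm [ 1.000e-02 -1.000e-02  1.083e+01] turn [ 0.0005 -0.0009  0.0009] F [ 0.3 -0.3 -0.9] w 0.0281
```

Down to just above the mouth, with a check there.

Request:
{"api": "move_arm", "payload": {
  "plan": [
    [0, 0, 0, 0, 0, 3, -1],
    [0, 0, 0, 0, 0, 3, -1],
    [0, 0, 0, 0, 0, 1.5, -1],
    [0, 0, 0, 0, 0, 0.8, -1],
    [0, 0, 0, 0, 0, 0, -1],
    [0, 0, 0, 0, 0, 0, -1]
  ]
}}

```text
t: 21.88
eef_pos: [0.4349, 0.1664, 0.1433]
eef_rot: [1.0, 0.0, 0.001, -0.0]
force: [0.6, -0.9, -0.2]
gripper_width: 0.0281
```

```bash
python3 go.py .4342 .1662 .1175
python3 - <<'E'
from h import *
o=[]
for c in ['scene','side']:
    im=capture(c); u,v=proj(camera_params(c),[[.4342,.1662,.12]])[0].astype(int)
    o.append(cv2.resize(im[v-50:v+50,u-50:u+50],None,fx=4,fy=4))
cv2.imwrite('pics/c10.png',np.hstack(o)[:,:,::-1])
E
```

```text
t 21.875 pos [0.4349 0.1664 0.1433] shift cm [-0.08  0.02  2.58] turn [-0.0003 -0.0022  0.0001] F [ 0.6 -0.9 -0.2] w 0.0281
```

View pics/c10.png

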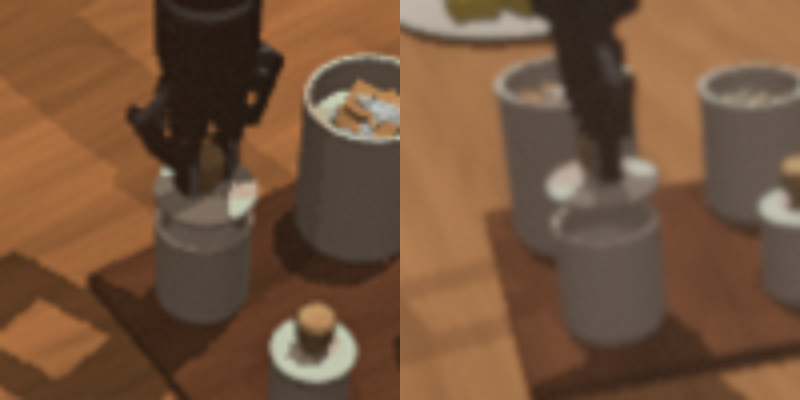

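Cream lid hovers centred over its mouth in both views (scene about (205,200), side about (605,185)); the sweet lid sits flat.

Request:
{"api": "move_arm", "payload": {
  "plan": [
    [0, 0, 0, -0.02, 0, 0.8, -1],
    [0, 0, 0, 0, 0, 0.6, -1],
    [0, 0, 0, 0, 0, 0.5, -1],
    [0, 0, 0, 0, 0, 0.3, -1],
    [0, 0, 0, 0, 0, 0.1, -1],
    [0, 0, 0, 0, 0, 0, -1],
    [0, 0, 0, 0, 0, 0, -1],
    [0, 0, 0, 0, 0, 0.1, -1],
    [0, 0, 0, 0, 0, 0.05, -1],
    [0, 0, 0, 0, 0, 0, -1],
    [0, 0, 0, 0, 0, 0, -1]
  ]
}}

```text
t: 23.35
eef_pos: [0.4337, 0.1664, 0.1178]
eef_rot: [1.0, 0.0, -0.0, 0.0]
force: [0.8, 0.4, -0.3]
gripper_width: 0.0281
```

```bash
python3 go.py .4342 .1662 .1175
```

```text
t 23.35 pos [0.4337 0.1664 0.1178] shift cm [0.05 0.02 0.03] turn [0.     0.     0.0003] F [ 0.8  0.4 -0.3] w 0.0281
```

Request:
{"api": "move_arm", "payload": {
  "plan": [
    [0, 0, 0, 0, 0, 0.05, -1],
    [0, 0, 0, 0, 0, 0, -1],
    [0, 0, 0, 0, 0, 0, -0.2],
    [0, 0, 0, 0, 0, 0, 0.3],
    [0, 0, 0, 0, 0, 0, 0.5],
    [0, 0, 0, 0, 0, 0, 0.5],
    [0, 0, 0, 0, 0, -1, 0.5],
    [0, 0, 0, 0, 0, -2, 0.5],
    [0, 0, 0, 0, 0, -5, 1],
    [0, 0, 0, 0, 0, -5, 1],
    [0, 0, 0, 0, 0, 0, 1],
    [0, 0, 0, 0, 0, 0, 1]
  ]
}}

```text
t: 24.85
eef_pos: [0.4336, 0.1663, 0.2475]
eef_rot: [1.0, 0.0, 0.0, -0.0]
force: [-0.7, 1.0, -0.2]
gripper_width: 0.0855
```

```bash
python3 go.py .443 -.1904 .025
python3 - <<'E'
from h import *
c='wrist'
p=camera_params(c);im=capture(c); cv2.imwrite(f'pics/{c}11.png',im[:,:,::-1])
print(proj(p,[[.4342,.1662,.137],[.4342,.1662,.114]]))
E
```

```text
t 24.85 pos [0.4336 0.1663 0.2475] shift cm [ 0.92 35.68 22.25] turn [-0.0001 -0.0004  0.0003] F [-0.7  1.  -0.2] w 0.0855
[[255.59886953 185.48082525]
 [255.54836319 178.57527078]]
```

View pics/wrist11.png

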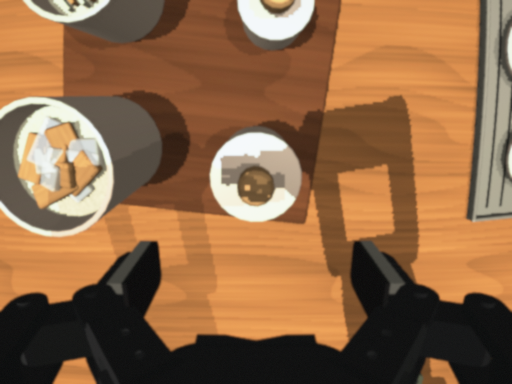

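Cream lid is seated: knob (256,186), disc (256,175). Next is tea.

Request:
{"api": "move_arm", "payload": {
  "plan": [
    [0, 0, 0, 0.1, 2.5, 0, 1],
    [0, 0, 0, 0.1, 5, 0, 1],
    [0, 0, 0, 0.1, 5, 0, 1],
    [0, 0, 0, 0.1, 5, 0, 1],
    [0, 0, 0, 0.1, 5, 0, 1],
    [0, 0, 0, 0.1, 5, 0, 1],
    [0, 0, 0, 0.1, 5, 1, 1],
    [0, 0, 0, 0.2, 3.2, 3, 1],
    [0, 0, 0, 0, 0, 4, 1],
    [0, 0, 0, 0, 0, 3.5, 1],
    [0, 0, 0, 0, 0, 2, 1],
    [0, 0, 0, 0, 0, 0, 1],
    [0, 0, 0, 0, 0, 0, 1],
    [0, 0, 0, 0, 0, 0, 1]
  ]
}}

```text
t: 26.65
eef_pos: [0.4436, -0.1911, 0.1134]
eef_rot: [1.0, 0.0, 0.001, 0.001]
force: [-0.4, -0.2, -0.1]
gripper_width: 0.0855
```

```bash
python3 go.py .443 -.1904 .026
python3 - <<'E'
from h import *
p=camera_params('wrist'); im=capture('wrist'); cv2.imwrite('pics/w12.png',im[:,:,::-1]); print(proj(p,[[.443,-.1904,.045]]))
E
```

```text
t 26.65 pos [ 0.4436 -0.1911  0.1134] shift cm [-0.08 -0.08  8.74] turn [ 0.0012 -0.0018  0.0004] F [-0.4 -0.2 -0.1] w 0.0855
[[254.38384431 203.5776989 ]]
```

View pics/w12.png

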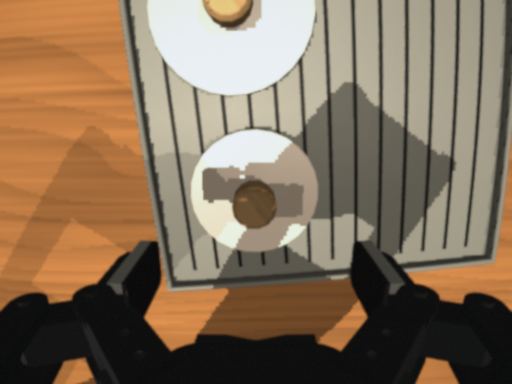

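Tea knob at (254,204), as predicted.

Request:
{"api": "move_arm", "payload": {
  "plan": [
    [0, 0, 0, -0.03, -0.04, 4, 1],
    [0, 0, 0, 0, 0, 2.5, 1],
    [0, 0, 0, 0, 0, 1.5, 1],
    [0, 0, 0, 0, 0, 0.7, 1],
    [0, 0, 0, 0, 0, 0, 1],
    [0, 0, 0, 0, 0, 0, 1],
    [0, 0, 0, 0, 0, 0, -1],
    [0, 0, 0, 0, 0, 0, -1],
    [0, 0, 0, 0, 0, 0, -1],
    [0, 0, 0, 0, 0, 0, -1],
    [0, 0, 0, 0, 0, 0, -1],
    [0, 0, 0, 0, 0, 0, -1]
  ]
}}

```text
t: 28.2
eef_pos: [0.4429, -0.1905, 0.0257]
eef_rot: [1.0, 0.0, 0.0, 0.0]
force: [-0.7, 0.4, 6.2]
gripper_width: 0.0278
```

```bash
python3 go.py .6084 .307 .1427
```

```text
t 28.2 pos [ 0.4429 -0.1905  0.0257] shift cm [ 16.57 -49.74 -11.71] turn [ 0.0004 -0.0007  0.0003] F [-0.7  0.4  6.2] w 0.0278
```

Request:
{"api": "move_arm", "payload": {
  "plan": [
    [0, 0, 0, 0, 0, -0.5, -1],
    [0, 0, 0, 0, 0, -1.5, -1],
    [0, 0, 0, 0, 0, -4, -1],
    [0, 0, 0, 0, 0, -5, -1],
    [0, 0, 0, 0, 0, -5, -1],
    [0, 0, 0, 0, 0, -4, -1],
    [0, 0, 0, 0.8, -2.4, 0, -1],
    [0, 0, 0, 1.5, -4.5, 0, -1],
    [0, 0, 0, 1.5, -4.5, 0, -1],
    [0, 0, 0, 1.5, -4.5, 0, -1],
    [0, 0, 0, 1.5, -4.5, 0, -1],
    [0, 0, 0, 1.5, -4.5, 0, -1],
    [0, 0, 0, 1.5, -4.5, 0, -1],
    [0, 0, 0, 1.5, -4.5, 0, -1],
    [0, 0, 0, 1.5, -4.5, 0, -1],
    [0, 0, 0, 1.5, -4.5, 0, -1],
    [0, 0, 0, 1.5, -4.5, 0, -1],
    [0, 0, 0, 0.77, -2.34, 0, -1],
    [0, 0, 0, 0, 0, 0, -1],
    [0, 0, 0, 0, 0, 0, -1]
  ]
}}

```text
t: 30.7
eef_pos: [0.6077, 0.3064, 0.2254]
eef_rot: [1.0, 0.0, -0.0, 0.0]
force: [-0.1, -0.1, -1.2]
gripper_width: 0.0285
```

Request:
{"api": "move_arm", "payload": {
  "plan": [
    [0, 0, 0, 0, 0, 2, -1],
    [0, 0, 0, 0, 0, 2, -1],
    [0, 0, 0, 0, 0, 1, -1],
    [0, 0, 0, 0, 0, 0.6, -1],
    [0, 0, 0, 0, 0, 0, -1],
    [0, 0, 0, 0, 0, 0, -1]
  ]
}}

```text
t: 31.45
eef_pos: [0.6086, 0.3074, 0.1701]
eef_rot: [1.0, 0.0, 0.001, -0.0]
force: [-0.4, 0.0, -0.6]
gripper_width: 0.0283
```

```bash
python3 go.py .6084 .307 .1427
python3 - <<'E'
from h import *
o=[]
for c in ['scene','side']:
    im=capture(c); u,v=proj(camera_params(c),[[.6084,.307,.14]])[0].astype(int)
    o.append(cv2.resize(im[v-50:v+50,u-50:u+50],None,fx=4,fy=4))
cv2.imwrite('pics/c13.png',np.hstack(o)[:,:,::-1])
E
```

```text
t 31.45 pos [0.6086 0.3074 0.1701] shift cm [-0.03  0.04  2.74] turn [-0.0005 -0.0015  0.0004] F [-0.4  0.  -0.6] w 0.0283
```

View pics/c13.png

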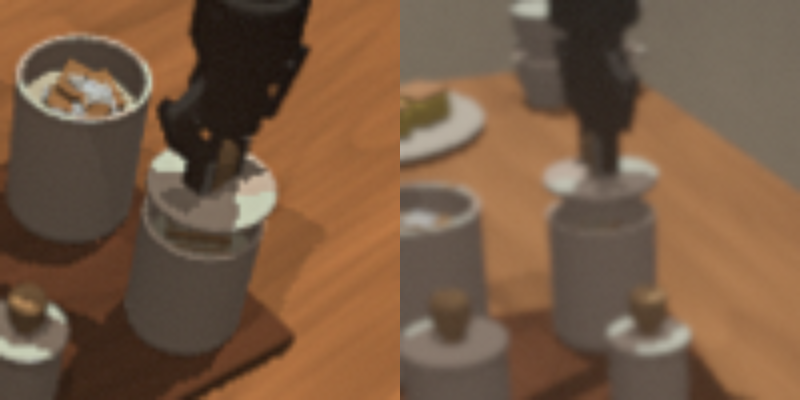

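The tea lid hovers centred (scene (212,190), side (602,178)).

Request:
{"api": "move_arm", "payload": {
  "plan": [
    [0, 0, 0, 0, 0, 0.9, -1],
    [0, 0, 0, 0, 0, 0.7, -1],
    [0, 0, 0, 0, 0, 0.5, -1],
    [0, 0, 0, 0, 0, 0.3, -1],
    [0, 0, 0, 0, 0, 0.1, -1],
    [0, 0, 0, 0, 0, 0, -1],
    [0, 0, 0, 0, 0, 0, -1],
    [0, 0, 0, 0, 0, 0.1, -1],
    [0, 0, 0, 0, 0, 0, -1],
    [0, 0, 0, 0, 0, 0, -1]
  ]
}}

```text
t: 32.8
eef_pos: [0.6081, 0.3072, 0.1433]
eef_rot: [1.0, 0.0, 0.0, -0.0]
force: [-0.8, -0.6, -0.8]
gripper_width: 0.0279
```

```bash
python3 go.py .6084 .307 .1427
```

```text
t 32.8 pos [0.6081 0.3072 0.1433] shift cm [0.03 0.02 0.06] turn [-0.     -0.      0.0003] F [-0.8 -0.6 -0.8] w 0.0279
```

Request:
{"api": "move_arm", "payload": {
  "plan": [
    [0, 0, 0, 0, 0, 0.08, -1],
    [0, 0, 0, 0, 0, 0, -1],
    [0, 0, 0, 0, 0, 0, -0.2],
    [0, 0, 0, 0, 0, 0, 0.3],
    [0, 0, 0, 0, 0, 0, 0.5],
    [0, 0, 0, 0, 0, 0, 0.5],
    [0, 0, 0, 0, 0, -1, 0.5],
    [0, 0, 0, 0, 0, -2, 0.5],
    [0, 0, 0, 0, 0, -5, 1],
    [0, 0, 0, 0, 0, -4, 1],
    [0, 0, 0, 0, 0, 0, 1],
    [0, 0, 0, 0, 0, 0, 1]
  ]
}}

```text
t: 34.3
eef_pos: [0.608, 0.3072, 0.2633]
eef_rot: [1.0, 0.0, 0.0, -0.0]
force: [0.6, 0.1, -0.7]
gripper_width: 0.0855
```

```bash
python3 go.py .5715 -.1747 .026
python3 - <<'E'
from h import *
c='wrist'
p=camera_params(c);im=capture(c); cv2.imwrite(f'pics/{c}14.png',im[:,:,::-1])
print(proj(p,[[.6084,.307,.162],[.6084,.307,.139]]))
E
```

```text
t 34.3 pos [0.608  0.3072 0.2633] shift cm [-3.7  48.2  23.71] turn [-0.0003 -0.001   0.0004] F [ 0.6  0.1 -0.7] w 0.0855
[[255.75123418 189.02497723]
 [255.69368949 181.62667499]]
```

View pics/wrist14.png

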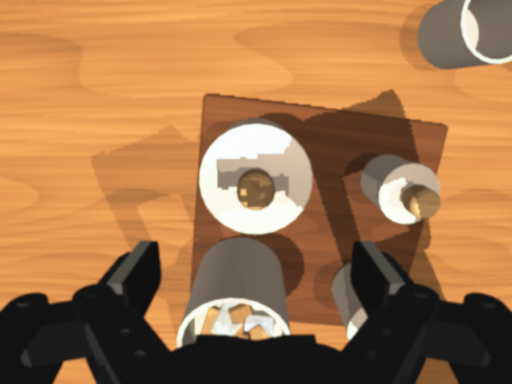

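Tea lid is seated: knob (256,189), disc (256,179). Last is the biscuit lid.

Request:
{"api": "move_arm", "payload": {
  "plan": [
    [0, 0, 0, -0.2, 2.6, 0, 1],
    [0, 0, 0, -0.4, 5, 0, 1],
    [0, 0, 0, -0.4, 5, 0, 1],
    [0, 0, 0, -0.4, 5, 0, 1],
    [0, 0, 0, -0.4, 5, 0, 1],
    [0, 0, 0, -0.4, 5, 0, 1],
    [0, 0, 0, -0.4, 5, 0, 1],
    [0, 0, 0, -0.4, 5, 1, 1],
    [0, 0, 0, -0.4, 5, 2, 1],
    [0, 0, 0, -0.3, 5, 2, 1],
    [0, 0, 0, 0, 0.6, 4, 1],
    [0, 0, 0, 0, 0, 4, 1],
    [0, 0, 0, 0, 0, 2, 1],
    [0, 0, 0, 0, 0, 0, 1],
    [0, 0, 0, 0, 0, 0, 1],
    [0, 0, 0, 0, 0, 0, 1]
  ]
}}

```text
t: 36.35
eef_pos: [0.5722, -0.1751, 0.114]
eef_rot: [1.0, 0.0, 0.001, 0.001]
force: [0.2, 0.6, 0.1]
gripper_width: 0.0856
```

```bash
python3 go.py .5715 -.1747 .026
python3 - <<'E'
from h import *
p=camera_params('wrist'); im=capture('wrist'); cv2.imwrite('pics/w15.png',im[:,:,::-1]); print(proj(p,[[.5715,-.1747,.045]]))
E
```

```text
t 36.35 pos [ 0.5722 -0.1751  0.114 ] shift cm [-0.09 -0.05  8.8 ] turn [ 0.0011 -0.0024  0.0005] F [0.2 0.6 0.1] w 0.0856
[[254.7437058  203.50729236]]
```

View pics/w15.png

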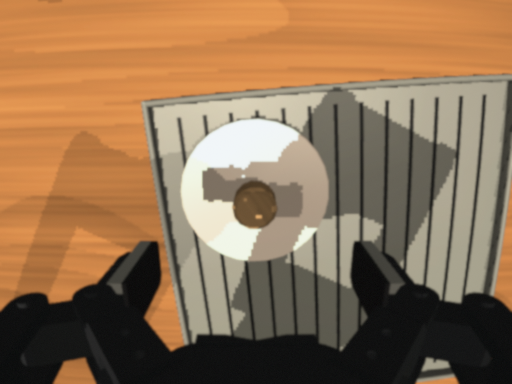

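Biscuit knob at (254,204), as predicted.

Request:
{"api": "move_arm", "payload": {
  "plan": [
    [0, 0, 0, -0.03, -0.02, 4, 1],
    [0, 0, 0, 0, 0, 2.5, 1],
    [0, 0, 0, 0, 0, 1.5, 1],
    [0, 0, 0, 0, 0, 0.7, 1],
    [0, 0, 0, 0, 0, 0, 1],
    [0, 0, 0, 0, 0, 0, 1],
    [0, 0, 0, 0, 0, 0, -1],
    [0, 0, 0, 0, 0, 0, -1],
    [0, 0, 0, 0, 0, 0, -1],
    [0, 0, 0, 0, 0, 0, -1],
    [0, 0, 0, 0, 0, 0, -1],
    [0, 0, 0, 0, 0, 0, -1]
  ]
}}

```text
t: 37.9
eef_pos: [0.5713, -0.1748, 0.0259]
eef_rot: [1.0, 0.0, 0.0, 0.0]
force: [0.1, 1.0, 3.6]
gripper_width: 0.0283
```

```bash
python3 go.py .4525 .327 .1677
```

```text
t 37.9 pos [ 0.5713 -0.1748  0.0259] shift cm [-11.85 -50.18 -14.2 ] turn [ 0.0003 -0.0008  0.0003] F [0.1 1.  3.6] w 0.0283
```

Request:
{"api": "move_arm", "payload": {
  "plan": [
    [0, 0, 0, 0, 0, -0.5, -1],
    [0, 0, 0, 0, 0, -1.5, -1],
    [0, 0, 0, 0, 0, -4, -1],
    [0, 0, 0, 0, 0, -5, -1],
    [0, 0, 0, 0, 0, -5, -1],
    [0, 0, 0, 0, 0, -4, -1],
    [0, 0, 0, 0, 0, -2, -1],
    [0, 0, 0, -0.5, -2.2, 0, -1],
    [0, 0, 0, -1.1, -4.6, 0, -1],
    [0, 0, 0, -1.1, -4.6, 0, -1],
    [0, 0, 0, -1.1, -4.6, 0, -1],
    [0, 0, 0, -1.1, -4.6, 0, -1],
    [0, 0, 0, -1.1, -4.6, 0, -1],
    [0, 0, 0, -1.1, -4.6, 0, -1],
    [0, 0, 0, -1.1, -4.6, 0, -1],
    [0, 0, 0, -1.1, -4.6, 0, -1],
    [0, 0, 0, -1.1, -4.6, 0, -1],
    [0, 0, 0, -1.1, -4.6, 0, -1],
    [0, 0, 0, -0.35, -1.98, 0, -1],
    [0, 0, 0, 0, 0, 0, -1]
  ]
}}

```text
t: 40.4
eef_pos: [0.4505, 0.328, 0.2443]
eef_rot: [1.0, 0.002, -0.001, 0.001]
force: [0.2, -0.0, -2.7]
gripper_width: 0.0278
```

Request:
{"api": "move_arm", "payload": {
  "plan": [
    [0, 0, 0, 0, 0, 0, -1],
    [0, 0, 0, 0, 0, 2, -1],
    [0, 0, 0, 0, 0, 2, -1],
    [0, 0, 0, 0, 0, 1, -1],
    [0, 0, 0, 0, 0, 0, -1],
    [0, 0, 0, 0, 0, 0, -1]
  ]
}}

```text
t: 41.15
eef_pos: [0.453, 0.3271, 0.1964]
eef_rot: [1.0, -0.0, 0.001, -0.0]
force: [-0.2, 0.5, -1.2]
gripper_width: 0.028
```

```bash
python3 go.py .4525 .327 .1677
python3 - <<'E'
from h import *
o=[]
for c in ['scene','side']:
    im=capture(c); u,v=proj(camera_params(c),[[.4525,.327,.17]])[0].astype(int)
    o.append(cv2.resize(im[v-50:v+50,u-50:u+50],None,fx=4,fy=4))
cv2.imwrite('pics/c16.png',np.hstack(o)[:,:,::-1])
E
```

```text
t 41.15 pos [0.453  0.3271 0.1964] shift cm [-0.06  0.01  2.87] turn [-0.0006 -0.0015 -0.0003] F [-0.2  0.5 -1.2] w 0.028
```

View pics/c16.png

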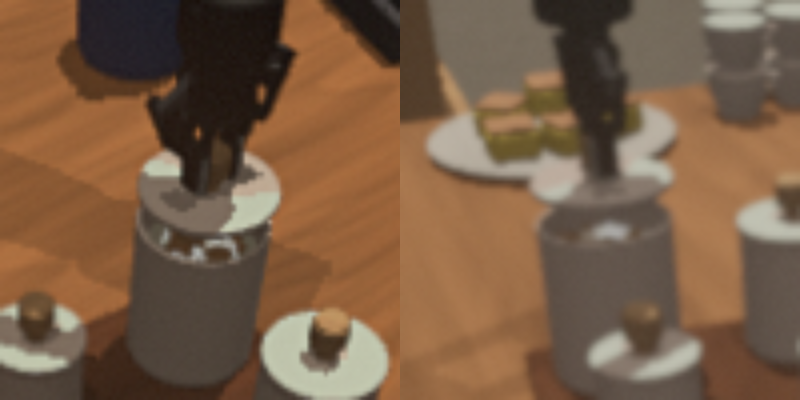

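Centred over the mouth (scene (208,195), side (603,182)). Lower.

Request:
{"api": "move_arm", "payload": {
  "plan": [
    [0, 0, 0, -0.02, 0, 0.9, -1],
    [0, 0, 0, 0, 0, 0.7, -1],
    [0, 0, 0, 0, 0, 0.5, -1],
    [0, 0, 0, 0, 0, 0.4, -1],
    [0, 0, 0, 0, 0, 0.1, -1],
    [0, 0, 0, 0, 0, 0, -1],
    [0, 0, 0, 0, 0, 0, -1],
    [0, 0, 0, 0, 0, 0.1, -1],
    [0, 0, 0, 0, 0, 0, -1],
    [0, 0, 0, 0, 0, 0, -1]
  ]
}}

```text
t: 42.5
eef_pos: [0.4521, 0.3272, 0.1685]
eef_rot: [1.0, 0.0, 0.0, -0.0]
force: [-0.8, 0.5, -1.4]
gripper_width: 0.0281
```

```bash
python3 go.py .4525 .327 .1677
```

```text
t 42.5 pos [0.4521 0.3272 0.1685] shift cm [0.04 0.02 0.08] turn [-0.0001 -0.      0.0004] F [-0.8  0.5 -1.4] w 0.0281
```

Request:
{"api": "move_arm", "payload": {
  "plan": [
    [0, 0, 0, 0, 0, 0.08, -1],
    [0, 0, 0, 0, 0, 0, -1],
    [0, 0, 0, 0, 0, 0.03, -1],
    [0, 0, 0, 0, 0, 0, -1],
    [0, 0, 0, 0, 0, 0, -0.2],
    [0, 0, 0, 0, 0, 0, 0.3],
    [0, 0, 0, 0, 0, 0, 0.5],
    [0, 0, 0, 0, 0, 0, 0.5],
    [0, 0, 0, 0, 0, -1, 0.5],
    [0, 0, 0, 0, 0, -2, 0.5],
    [0, 0, 0, 0, 0, -5, 1],
    [0, 0, 0, 0, 0, -5, 1],
    [0, 0, 0, 0, 0, -4, 1],
    [0, 0, 0, 0.5, 3, -4, 1],
    [0, 0, 0, 1.5, 4, -4, 1],
    [0, 0, 0, 2, 2.2, -0.5, 1],
    [0, 0, 0, 3.8, 0, 0, 1],
    [0, 0, 0, 0, 0, 0, 1],
    [0, 0, 0, 0, 0, 0, 1],
    [0, 0, 0, 0, 0, 0, 1]
  ]
}}

```text
t: 45.0
eef_pos: [0.5293, 0.2356, 0.4229]
eef_rot: [1.0, 0.001, 0.0, -0.0]
force: [-0.7, 0.1, -0.1]
gripper_width: 0.0852
```

Run:
```python
from jars import *
s=telemetry.sense();p=camera_params('wrist');im=capture('wrist'); cv2.imwrite('pics/w17.png',im[:,:,::-1])
print(s['t'],s['eef_pos'])
hsv=cv2.cvtColor(im,cv2.COLOR_RGB2HSV)
J2={'biscuit':((.4525,.327),.158,.0565),'tea':((.6084,.307),.133,.0485),'cream':((.4342,.1662),.108,.0405),'sweet':((.5835,.1496),.088,.0325)}
for n,(g,z,r0) in J2.items():
    try:
        c,r,e,k,P=rim(im,p,g,z+.006,r0,vth=130); print(n,'disc',c.round(4),r.round(4),r0,e.round(4),k,'off mm',((c-g)*1000).round(1))
    except Exception as ex: print(n,ex)
    u=proj(p,[[*g,z+.029]])[0]
    m=(hsv[...,1]>85).astype(np.uint8); roi=np.zeros_like(m); cv2.circle(roi,tuple(u.round().astype(int).tolist()),17,1,-1); m&=roi
    k,lab,st,ce=cv2.connectedComponentsWithStats(m); i=1+np.argmax(st[1:,4])
    print('   knob pred',u.round(1),'seen',ce[i].round(1),st[i],'off mm',((plane(p,[ce[i]],z+.029)[0,:2]-g)*1000).round(1))
o=capture('side'); cv2.imwrite('pics/d17.png',cv2.resize(o[120:260,110:330],None,fx=3.5,fy=3.5)[:,:,::-1])
```

```text
45.0 [0.52926518 0.23558778 0.42292716]
biscuit disc [0.4537 0.3265] 0.0559 0.0565 0.0005 60 off mm [ 1.2 -0.5]
   knob pred [182.1 218.9] seen [182. 219.] [170 206  25  26 473] off mm [-0.1  0.1]
tea disc [0.6087 0.3065] 0.0485 0.0485 0.0003 60 off mm [ 0.3 -0.5]
   knob pred [195.7  89.4] seen [195.6  89.1] [183  78  26  23 473] off mm [0.4 0.2]
cream disc [0.4354 0.1674] 0.0398 0.0405 0.0008 60 off mm [1.2 1.2]
   knob pred [304.5 218.3] seen [304.5 218.2] [295 207  20  23 368] off mm [ 0.1 -0.1]
sweet disc [0.5851 0.1501] 0.0321 0.0325 0.0005 60 off mm [1.6 0.5]
   knob pred [318.9 109.3] seen [319.7 109.3] [309  99  22  21 371] off mm [ 0.  -1.1]
```

View pics/w17.png

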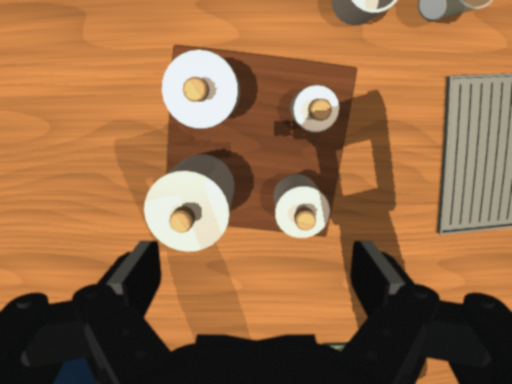

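View pics/d17.png

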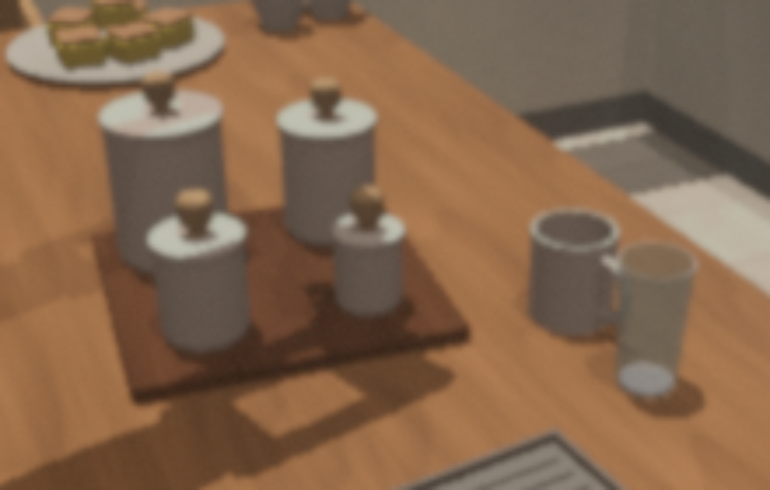

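All four lids sit flat, centred and seated, and the mug and glass are undisturbed. The robot is clear of everything.

```bash
python3 -c "
from workcell import order, telemetry
print(telemetry.sense()['qvel'].round(3)); print(order.job_done())"
```

```text
[-0.002  0.003 -0.001 -0.001 -0.001  0.   ]
the job is handed in; nothing more can be done
None
```

I put all four lids on their own canisters in the order sweet, cream, tea, biscuit, and handed the job in at about t = 45 s of the 109 s allowed. The hand-in reports no verdict. Each lid was gripped by its knob and lowered into the mouth with almost no contact force, at most about 1 N in the readings before release.

**Last checks (wrist camera and side view):**
- **Centring:** the knobs are 0 to 1.1 mm from the measured canister axes, and the disc circles are within about 1.7 mm.
- **Seating:** all discs look flat on their rims. The grip height at release matched full seating to within about 1 mm.
- **Surroundings:** the canisters are where they were measured at the start. The mug and glass look untouched by eye; I did not measure them. The tray is empty and the arm is clear and still.

**Disagreements:** the scene and side cameras differed from the wrist camera by up to 4 to 6 mm on some points. I used the wrist camera, whose two views from different angles agreed to about 0.5 mm (1.3 mm for the sweet canister). No check failed.

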